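Swing a dip pan's handle in and seat its neighbour on the draining stand

ROBOT

A 6-joint arm with a two-finger parallel gripper is mounted at the origin on a cart in front of the work surface, level with it; the furniture and walls round the work are solid. World frame = base frame: x ahead of the robot, y to its left, z up, the work surface at z = 0. Lengths are in m, angles in rad, forces in N, time in s.
With the tool pointing down it reaches from about 0.375 to 0.925 m from the base axis. Payload 5.7 kg.
Tool frame: the origin (TCP) lies at the very end of the fingers, on their centre line; the grasp point (between the pads) lies 19 mm behind it; z points along the fingers, y is the line along which they close (so a half turn about z gives the same grasp; the last joint's range is limited). The gripper opens to 88 mm and grips with 3 to 60 N. Pads are 20 mm wide; open, the fingers measure 115 mm over their backs; the gripper's body (75 mm by 178 mm) begins 61 mm behind the grasp point.
Start: joints at [1.152, 0.359, 1.51, -0, 1.272, -0.115], TCP at [0.179, 0.572, 0.223] pointing down, gripper open.
Joint ranges: [-2.97, 2.97], [-1.01, 2.36], [0.21, 2.38], [-0.96, 4.11], [0.2, 2.71], [-2.98, 2.98]. Speed limits (rad/s): [2.39, 2.39, 3.14, 3.14, 3.14, 3.14].

INTERFACE

Orientations are given as a 3x3 rotation matrix whose columns are the frame's x, y, z axes.
In Python, from plant import get_state, get_image, camera_info, finish_job gives the robot as it stands.
- The arm moves only by the tool move_arm, never from a script. Its argument "steps" is a list of rows, each an object with "linear": the shift along the tool's x, y, z in cm, a list of three; "dr": the turn, a rotation vector about the tool's x, y, z in degrees, a list of three. In form: [{"linear": [tx, ty, tz], "dr": [rx, ry, rz]}, ...]. A call has exactly 5 rows; each row shifts and turns the commanded pose from where the row before left it, along the tool's axes as they then stand; what a row does not reach is not made up. A row lasts 1/8 s, in which the tool goes at most 62.5 mm and 10.7 degrees, less where a joint would pass 70% of its speed; a pose out of reach is approached as far as the arm can. A call is refused whole if a number of a shift passes 6.25 or a number of a turn 10.7, either way. A call with a gripper value outside its range is refused whole. "fingers" is the finger opening in cm, from 0 to 8.78, set as the call begins (left out, the last holds). The fingers move at their own pace and stop on an object; the grip force is fixed at half the most. Time passes only in rows, so rows that do not move let the fingers close, or fill a call up. It gives the time, the measured TCP pose, the force, the opening and the grip force at its end, in the units of the state.
- get_state(): the state, without advancing time (a new reading comes with each control period).
- get_image(name): name is "side" or "top"; returns the picture (384x512x3 uint8, red, green, blue); there is no depth.
- camera_info(name): a dict with "fx", "fy", "cx", "cy" (pixels), "distortion" ([k1, k2, p1, p2, k3] as OpenCV has them; the pictures are not rectified), "R" (3x3) and "t" (3): a world point X has camera coordinates R X + t. Camera axes: x right, y down, z forward; pixel columns grow to the right and rows downward; lengths in m; the calibration is good to about 2 mm. A picture is of the moment at which its call begins. camera_info takes no time and is no camera call.
- finish_job(): hands the job in; it is judged then, once.
The state is a dict: "t": time; "q": joint angles; "qd": joint speeds; "tau": joint torques, N m; "eef_pos": TCP position; "tcp_rot": TCP orientation; "ft_force": force on the tool from outside, world axes, zero at the start; "wrist_torque": the same for the moment, N m; "width": finger opening in m; "grasp_force": force on a finger pad.
Only numpy, scipy, OpenCV 4.12 (cv2) and the standard library are available. Lean on these libraries where they do the work, as an engineer would, in place of code of your own. Each camera call takes 0.05 s, during which the arm holds its last target. There are 200 camera calls.

TASK

The handle of the middle pan on the draining stand lies across the empty seat on the right. First swing that handle round, turning the pan in its seat without lifting it out, until it points straight back over the rear of the stand, alongside the left pan's handle; then set the pan that stands on the counter down into the empty seat (do not drop it), properly seated and with its handle also pointing straight back. Leave the left pan as it is.

Things in the scene. Friction and masses are not known exactly. Their poses are not given: they have to be found in the camera images.
- stand: Fixed steel draining stand: drip tray 130 mm deep (x), 345 mm wide (y), rim 16 mm high; over it a bar frame (top 47 mm high, bars along y at x -46 and +46 mm) carrying three dished seats 125 mm apart. Origin: centre of the tray's underside on the counter; +x points to its rear (away from the robot), +y to its left, z up. A handle points straight back when its pan's +x is along the stand's +x.
- seat_left (a point): Where a pan's origin lies when it sits fully down in the left seat (stand frame x 0, y +125, z 28.5 mm). All three seats are alike.
- seat_mid (a point): The same for the middle seat (stand frame 0, 0, 28.5 mm). A seated pan's rim is 98 mm and the middle of its grip 88 mm above the counter.
- seat_right (a point): The same for the right seat, the empty one (stand frame x 0, y -125, z 28.5 mm). A seat is an open coned dish; its mouth, 84 mm wide inside and 90 mm outside, is 50 mm above the counter, and its 45 degree cone fits a pan's coned foot, so a pan let down within about 8 mm of the centre slides home. Fingers holding a pan must stay above the mouth.
- pan_mid: Small steel dip pan, like a milk pan, 0.2 to 0.3 kg, in the middle seat, handle across the right seat. Origin: centre of the foot's underside; +z up; +x along the handle (yaw = where the handle points). 70 mm high; lowest 14 mm a 45 degree cone widening from 40 to 68 mm, above it a straight round wall 68 mm wide (rim bead 70). It turns in its seat when its handle is pushed with about 1 N.
- pan_mid_tip (a point): Point near the end of its handle, on the middle line: 134 mm out from the pan's axis, 60 mm above its foot. The handle is a steel strap, then a straight level black grip 17 mm wide and 12 mm thick from 61 to 142 mm out from the axis, its middle 60 mm above the foot.
- pan_left: Identical pan, in the left seat with its handle already straight back. Leave it.
- pan_left_tip (a point): The same handle point on the left pan.
- pan_loose: Identical pan, standing on the counter to the left or right of the stand, its handle pointing roughly away from the robot (within about 35 degrees). It can be gripped across its wall. The counter left of the stand is 1.5 mm lower than z = 0.
- pan_loose_tip (a point): The same handle point on the loose pan.
- tape: Roll of brown packing tape, 94 mm across, 48 mm high, on the other side of the stand from the loose pan; origin at the centre of its underside. A bystander, fixed.
- tape_measure: Yellow and black tape measure standing on its foot, 87 mm long, 38 mm wide, 60 mm high, at the left behind the work; origin at the centre of its underside. A bystander, fixed.

How it is judged:
On the way:
1. the middle pan's handle is swung round to point back (within about 26 degrees of straight back), the pan sitting in its seat (distance between pan_mid and seat_mid below 0.006 m and x of pan_mid_tip in the frame of stand above 0.12 m), for 0.2 s.
At the end, for the whole second after the job is handed in: All three pans sit fully down in the left, middle and right seats (within 6 mm), upright within 0.1 rad and at rest; the loose one is in the right seat; each handle points back over the rear of the stand, its end point over 120 mm behind the line of seats (about 26 degrees of straight back) (all of step 1 and distance between pan_loose and seat_right below 0.006 m and x of each of pan_loose_tip, pan_left_tip in the frame of stand above 0.12 m and distance between pan_left and seat_left below 0.006 m and angle between each of pan_mid, pan_loose, pan_left's own z axis and vertical below 0.1 rad and linear speed of each of pan_mid, pan_loose below 0.02 m/s); the robot touches nothing.
It fails at once if the middle pan is lifted or knocked out of its seat (more than 15 mm) (distance between pan_mid and seat_mid above 0.015 m).
It fails at once if the left pan is shifted by more than 10 mm (distance of pan_left from where it was at the start of the episode above 0.01 m).
It fails at once if the loose pan is let go with its foot more than 65 mm above the counter, that is dropped from well above the seat (height (world z) of pan_loose above 0.065 m and contact force between the fingers and pan_loose below 0.05 N).
It also fails if it takes over 64 s, if anything falls off the work surface, if the arm or the gripper's body presses on something with over 40 N, if the wrist force passes 120 N, or if a joint passes its speed limit or range.

## Working session

There is one attempt and no reset: what is moved stays moved. The work goes in short steps, Python scripts to look and compute and a tool call to move; the robot and the scene stay as the last step left them, time stands still between calls to the robot, and variables do not carry over. Pictures are saved under pics/ and viewed, at most 10 in all, crops included, and the job is handed in when it is done.

Besides the shell and the picture viewer there is one more tool, called after "Call:" in YAML: its name, and indented under it one key for each argument. move_arm: Moves the arm, as the interface text tells. Its arguments: {"type":"object","properties":{"steps":{"type":"array","items":{"type":"object","properties":{"linear":{"type":"array","items":{"type":"number"}},"dr":{"type":"array","items":{"type":"number"}}}}},"fingers":{"type":"number"}},"required":["steps"]}

```bash
mkdir -p pics; python3 - <<'E'
from plant import *
import cv2,numpy as np
for n in("top","side"):
    im=get_image(n); np.save(f"pics/{n}0.npy",im); cv2.imwrite(f"pics/{n}0.png",cv2.resize(im[:,:,::-1],None,fx=1.5,fy=1.5))
    c=camera_info(n); R=np.array(c["R"]);print(n,c["fx"],c["fy"],c["cx"],c["cy"],c["distortion"],"pos",-R.T@np.array(c["t"]),R.round(2).tolist())
s=get_state();print(s["t"],s["eef_pos"],np.round(s["tcp_rot"],3).tolist(),s["width"])
E
```

```text
top 387.33521960119623 387.33521960119623 246.57086110405234 181.65214444628543 [-0.10236486  0.          0.          0.          0.        ] pos [0.31891061 0.03971767 1.2811358 ] [[0.08, -1.0, 0.0], [-0.98, -0.07, -0.21], [0.21, 0.01, -0.98]]
side 486.9794500179282 486.9794500179282 258.5135289613955 195.22840407437027 [-0.03912747  0.          0.          0.          0.        ] pos [ 0.30169906 -1.16286037  0.88288211] [[0.98, -0.18, 0.02], [-0.09, -0.55, -0.83], [0.16, 0.82, -0.55]]
0.1 [0.17922347 0.57194648 0.22191474] [[-0.954, 0.299, -0.001], [0.299, 0.954, -0.002], [0.0, -0.002, -1.0]] 0.08756890420992008
```

View pics/top0.png

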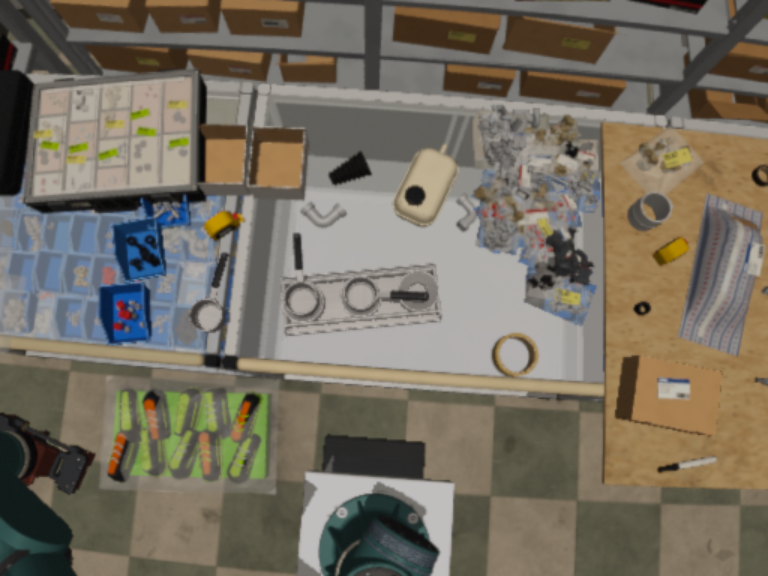

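View pics/side0.png

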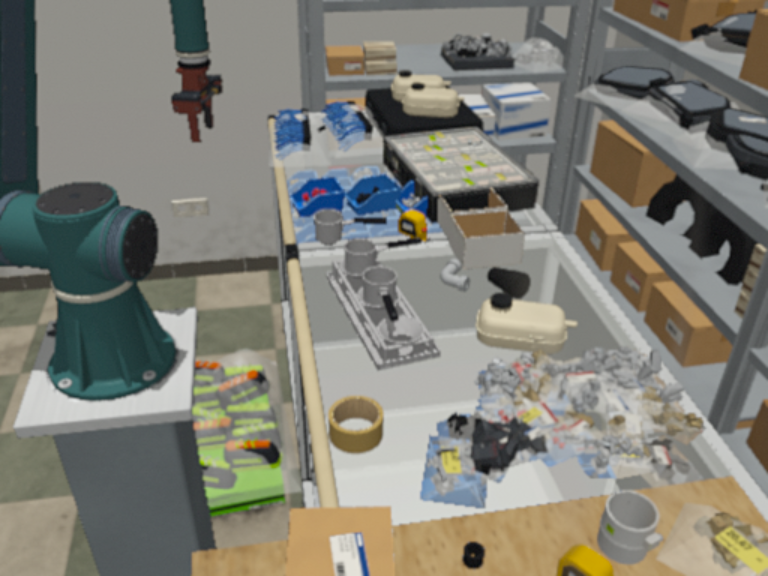

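The top view (1.5x scale) shows the loose pan at (207,315) with its handle running up-right. The left pan is at (303,300), the middle pan at (361,295) with its handle to the right across the seat at (418,290), and the tape at (515,355). I'll zoom in to get precise pixel positions.

```bash
cat > h.py <<'E'
import cv2,numpy as np
from plant import *
def ray(n,uv):
    c=camera_info(n);K=np.array([[c["fx"],0,c["cx"]],[0,c["fy"],c["cy"]],[0,0,1.]])
    p=cv2.undistortPoints(np.array([[uv]],float),K,np.array(c["distortion"]))[0,0]
    R=np.array(c["R"]);return -R.T@np.array(c["t"]),R.T@np.array([p[0],p[1],1])
def plane(n,uv,z):
    o,d=ray(n,uv);return o+d*(z-o[2])/d[2]
def proj(n,X):
    c=camera_info(n);K=np.array([[c["fx"],0,c["cx"]],[0,c["fy"],c["cy"]],[0,0,1.]])
    return cv2.projectPoints(np.array([X],float),cv2.Rodrigues(np.array(c["R"]))[0],np.array(c["t"]),K,np.array(c["distortion"]))[0][0,0]
def blobs(im,box,thr=60,amin=25):
    x0,y0,x1,y1=box;m=(im[y0:y1,x0:x1].max(2)<thr).astype(np.uint8)
    n,l,s,c=cv2.connectedComponentsWithStats(m)
    for i in range(1,n):
        if s[i,4]>=amin:
            ys,xs=np.nonzero(l==i);r=cv2.minAreaRect(np.c_[xs+x0,ys+y0].astype(np.float32));yield s[i,4],c[i]+[x0,y0],r
E
python3 - <<'E'
from h import *
im=np.load("pics/top0.npy")
x0,y0=115,150
cv2.imwrite("pics/crop0.png",cv2.resize(im[y0:240,x0:315,::-1],None,fx=4,fy=4,interpolation=cv2.INTER_CUBIC))
for b in blobs(im,(135,150,300,225)):print(b[0],b[1].round(1),np.round(cv2.boxPoints(b[2]),1).tolist())
s=np.load("pics/side0.npy")
print("side")
for b in blobs(s,(200,130,300,225),60,12):print(b[0],b[1].round(1),np.round(cv2.boxPoints(b[2]),1).tolist())
E
```

```text
49 [150.1 153.5] [[142.10000610351562, 155.39999389648438], [155.39999389648438, 148.10000610351562], [157.60000610351562, 152.10000610351562], [144.3000030517578, 159.39999389648438]]
78 [198.3 168.1] [[195.8000030517578, 157.1999969482422], [199.39999389648438, 157.0], [200.60000610351562, 178.0], [197.10000610351562, 178.1999969482422]]
91 [145.9 180.3] [[140.6999969482422, 189.60000610351562], [147.3000030517578, 168.1999969482422], [151.3000030517578, 169.39999389648438], [144.6999969482422, 190.8000030517578]]
114 [272.7 196.9] [[260.79998779296875, 198.6999969482422], [261.1000061035156, 193.60000610351562], [285.20001220703125, 195.10000610351562], [284.8999938964844, 200.1999969482422]]
side
27 [241.4 131.6] [[237.1999969482422, 131.8000030517578], [244.1999969482422, 127.19999694824219], [246.1999969482422, 130.1999969482422], [239.1999969482422, 134.8000030517578]]
94 [287.8 138.5] [[285.0, 130.0], [291.0, 130.0], [291.0, 147.0], [285.0, 147.0]]
17 [297.8 131.7] [[295.0, 130.0], [299.0, 130.0], [299.0, 135.0], [295.0, 135.0]]
51 [247.4 146.8] [[237.0, 146.0], [256.0, 146.0], [256.0, 148.0], [237.0, 148.0]]
44 [271.6 151.1] [[264.79998779296875, 151.39999389648438], [268.0, 145.0], [279.20001220703125, 150.60000610351562], [276.0, 157.0]]
52 [269.6 161.2] [[258.70001220703125, 161.3000030517578], [278.8999938964844, 158.10000610351562], [279.29998779296875, 161.0], [259.20001220703125, 164.10000610351562]]
88 [259.7 204.7] [[254.1999969482422, 197.6999969482422], [259.20001220703125, 195.8000030517578], [265.20001220703125, 211.8000030517578], [260.20001220703125, 213.6999969482422]]
```

View pics/crop0.png

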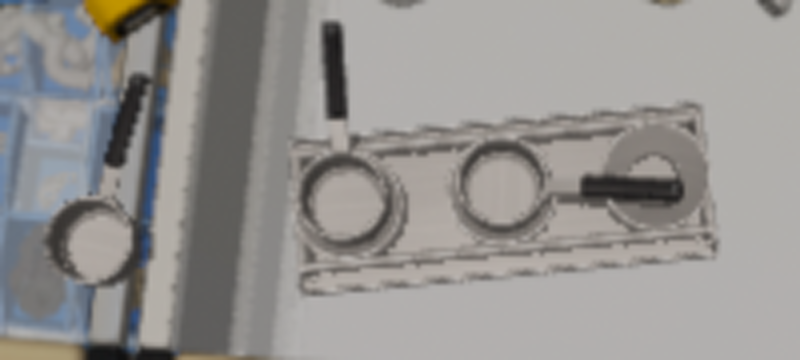

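The crop (4x, offset 115,150) shows these rim centres: left about (346,199), middle about (501,186), loose about (93,240). The grips are clear dark bars. Beside the loose pan there is a divider, so I'll triangulate its height along with the grips.

```bash
cat >> h.py <<'E'
def tri(a,b):
    o1,d1=ray("top",a);o2,d2=ray("side",b);d1/=np.linalg.norm(d1);d2/=np.linalg.norm(d2)
    s=np.linalg.lstsq(np.c_[d1,-d2],o2-o1,rcond=None)[0];p,q=o1+s[0]*d1,o2+s[1]*d2
    return ((p+q)/2).round(4),round(np.linalg.norm(p-q),4)
E
python3 - <<'E'
from h import *
print("loose",tri((145.9,180.3),(247.4,146.8)));print("left",tri((198.3,168.1),(269.6,161.2)));print("mid",tri((272.7,196.9),(259.7,204.7)))
print("joint",tri((152,241),(194.7,168)))
C=lambda u,v:(115+u/4,150+v/4)
im=np.load("pics/top0.npy")
for n,c,z in(("left",C(346,199),.098),("mid",C(501,186),.098),("loose",C(93,240),.0685)):print(n,"rim",plane("top",c,z).round(4))
for n,c,z in(("left",(198.3,168.1),.092),("mid",(272.7,196.9),.092),("loose",(145.9,180.3),.0625)):print(n,"grip",plane("top",c,z).round(4))
for a in [(300,148),(703,105),(716,250),(302,290)]:print("tray",plane("top",C(*a),.016).round(4))
# divider lines at z=0 / .05 / .1
for u in (140,175,240,290):print("div",u,[plane("top",C(u,200),z)[1].round(3) for z in(0,.05,.1)])
s=np.load("pics/side0.npy");cv2.imwrite("pics/crop1.png",cv2.resize(s[110:260,175:310,::-1],None,fx=4,fy=4,interpolation=cv2.INTER_CUBIC))
E
```

```text
loose (array([0.5594, 0.3806, 0.0547]), np.float64(0.0054))
left (array([0.6052, 0.2091, 0.087 ]), np.float64(0.0053))
mid (array([ 0.5287, -0.0322,  0.0858]), np.float64(0.0012))
joint (array([0.3661, 0.3496, 0.0017]), np.float64(0.0015))
left rim [0.5003 0.1877 0.098 ]
mid rim [0.5196 0.0689 0.098 ]
loose rim [0.4563 0.3891 0.0685]
left grip [0.6013 0.2086 0.092 ]
mid grip [ 0.527  -0.0318  0.092 ]
loose grip [0.5551 0.3785 0.0625]
tray [0.5527 0.2405 0.016 ]
tray [ 0.615  -0.0926  0.016 ]
tray [ 0.4936 -0.1097  0.016 ]
tray [0.435  0.2266 0.016 ]
div 140 [np.float64(0.373), np.float64(0.36), np.float64(0.347)]
div 175 [np.float64(0.344), np.float64(0.332), np.float64(0.32)]
div 240 [np.float64(0.289), np.float64(0.279), np.float64(0.269)]
div 290 [np.float64(0.247), np.float64(0.239), np.float64(0.231)]
```

View pics/crop1.png

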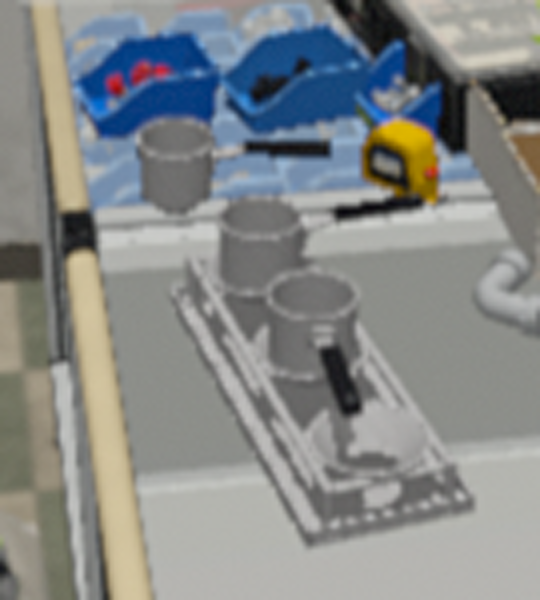

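The side crop shows the area flat, with no raised divider; the joint triangulates to z≈0. The pans sit at about the computed places, and the middle handle's yaw is about -86°. Stand yaw is about 10°. I'll plan the approach to straddle the middle handle.

```bash
cat >> h.py <<'E'
def yawof(R): return np.degrees(np.arctan2(R[1][0],R[0][0]))
def plan(wps):
    s=get_state();p=np.array(s["eef_pos"]);y=yawof(s["tcp_rot"]);rows=[]
    for (x,yy,z,w,n) in wps:
        q=np.array([x,yy,z]);w=y+(w-y+180)%360-180
        for k in range(n):
            dp=(q-p)/(n-k);dy=(w-y)/(n-k);a=np.radians(y);c,sn=np.cos(a),np.sin(a)
            t=np.round([100*(c*dp[0]+sn*dp[1]),100*(sn*dp[0]-c*dp[1]),-100*dp[2]],2);r=round(-dy,1)
            d=t/100;p=p+[c*d[0]+sn*d[1],sn*d[0]-c*d[1],-d[2]];y-=r;rows.append((t.tolist(),r))
    for i,r in enumerate(rows):print(r,"" if (i+1)%5 else "\n--")
E
python3 - <<'E'
from h import *
C=lambda u,v:(115+u/4,150+v/4)
print("seat right mouth",plane("top",C(656,175),.05))
plan([(.528,-.047,.2,93.6,15),(.528,-.047,.115,93.6,5)])
E
```

```text
seat right mouth [ 0.54621675 -0.05404317  0.05      ]
([-3.45, -3.24, 0.15], np.float64(4.6)) 
([-3.7, -2.95, 0.15], np.float64(4.6)) 
([-3.93, -2.65, 0.15], np.float64(4.6)) 
([-4.13, -2.33, 0.15], np.float64(4.6)) 
([-4.3, -1.99, 0.14], np.float64(4.6)) 
--
([-4.44, -1.63, 0.15], np.float64(4.6)) 
([-4.56, -1.27, 0.14], np.float64(4.6)) 
([-4.65, -0.9, 0.15], np.float64(4.6)) 
([-4.71, -0.53, 0.14], np.float64(4.6)) 
([-4.73, -0.15, 0.15], np.float64(4.6)) 
--
([-4.73, 0.23, 0.14], np.float64(4.6)) 
([-4.7, 0.61, 0.15], np.float64(4.6)) 
([-4.63, 0.99, 0.14], np.float64(4.6)) 
([-4.54, 1.35, 0.15], np.float64(4.6)) 
([-4.42, 1.72, 0.14], np.float64(4.6)) 
--
([-0.0, -0.0, 1.7], np.float64(-0.0)) 
([-0.0, -0.0, 1.7], np.float64(-0.0)) 
([-0.0, -0.0, 1.7], np.float64(-0.0)) 
([-0.0, -0.0, 1.7], np.float64(-0.0)) 
([-0.0, -0.0, 1.7], np.float64(-0.0)) 
--
```

Call:
move_arm:
  steps:
    - {"linear": [-3.45,-3.24,0.15],"dr": [0,0,4.6]}
    - {"linear": [-3.7,-2.95,0.15],"dr": [0,0,4.6]}
    - {"linear": [-3.93,-2.65,0.15],"dr": [0,0,4.6]}
    - {"linear": [-4.13,-2.33,0.15],"dr": [0,0,4.6]}
    - {"linear": [-4.3,-1.99,0.15],"dr": [0,0,4.6]}
  fingers: 3.6

```text
t: 0.72
eef_pos: [0.296, 0.3646, 0.2149]
tcp_rot: [[-0.76, 0.65, -0.0], [0.65, 0.76, -0.0], [-0.0, -0.001, -1.0]]
ft_force: [0.5, 0.7, 0.8]
width: 0.0411
grasp_force: 0.0
```

Call:
move_arm:
  steps:
    - {"linear": [-4.44,-1.63,0.15],"dr": [0,0,4.6]}
    - {"linear": [-4.56,-1.27,0.15],"dr": [0,0,4.6]}
    - {"linear": [-4.65,-0.9,0.15],"dr": [0,0,4.6]}
    - {"linear": [-4.71,-0.53,0.15],"dr": [0,0,4.6]}
    - {"linear": [-4.73,-0.15,0.15],"dr": [0,0,4.6]}

```text
t: 1.35
eef_pos: [0.4123, 0.1584, 0.2075]
tcp_rot: [[-0.445, 0.895, -0.0], [0.895, 0.445, -0.0], [0.0, -0.0, -1.0]]
ft_force: [0.4, 0.6, -0.1]
width: 0.0358
grasp_force: 0.0
```

Call:
move_arm:
  steps:
    - {"linear": [-4.73,0.23,0.15],"dr": [0,0,4.6]}
    - {"linear": [-4.7,0.61,0.15],"dr": [0,0,4.6]}
    - {"linear": [-4.63,0.99,0.15],"dr": [0,0,4.6]}
    - {"linear": [-4.54,1.35,0.15],"dr": [0,0,4.6]}
    - {"linear": [-4.42,1.72,0.15],"dr": [0,0,4.6]}

```text
t: 1.98
eef_pos: [0.5286, -0.0479, 0.1999]
tcp_rot: [[-0.06, 0.998, -0.001], [0.998, 0.06, 0.0], [0.0, -0.001, -1.0]]
ft_force: [1.0, 0.3, -0.1]
width: 0.0359
grasp_force: 0.0
```

Call:
move_arm:
  steps:
    - {"linear": [0,0,1.7],"dr": [0,0,0]}
    - {"linear": [0,0,1.7],"dr": [0,0,0]}
    - {"linear": [0,0,1.7],"dr": [0,0,0]}
    - {"linear": [0,0,1.7],"dr": [0,0,0]}
    - {"linear": [0,0,1.7],"dr": [0,0,0]}

```text
t: 2.6
eef_pos: [0.528, -0.0464, 0.1143]
tcp_rot: [[-0.063, 0.998, -0.001], [0.998, 0.063, 0.0], [0.0, -0.001, -1.0]]
ft_force: [0.2, 0.3, -0.0]
width: 0.0361
grasp_force: 0.0
```

```bash
python3 - <<'E'
from h import *
s=get_image("side");t=get_image("top")
a=cv2.resize(s[110:260,175:325,::-1],None,fx=3.7,fy=3.7,interpolation=cv2.INTER_CUBIC)
cv2.imwrite("pics/s2.png",a)
s=get_state();print(s["t"],s["eef_pos"],yawof(s["tcp_rot"]),s["width"],s["ft_force"])
p=proj("side",s["eef_pos"]);print((p-[175,110])*3.7)
E
```

```text
2.7 [ 0.52649221 -0.04611473  0.11332818] 93.59188835788402 0.035877132410130616 [-0.43220789 -0.58564258  0.42344916]
[313.81403081 331.33732863]
```

View pics/s2.png

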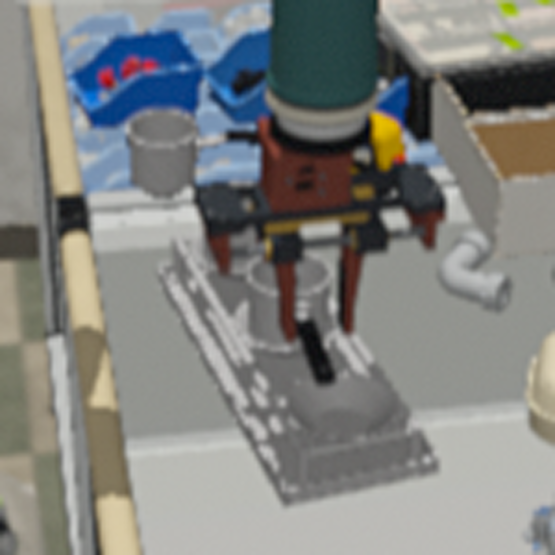

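The side crop shows the open fingers straddling the black grip, centred within about 3 mm, with the tips still above it. Next I'll lower, narrow the fingers and swing.

```bash
python3 - <<'E'
from h import *
P=np.array([.522,.0675]);r=.114
w=[(.5275,-.0465,.07,93.6,4),(.5275,-.0465,.07,93.6,1)]
for th in np.linspace(-86.4,13,31)[1:]:
    a=np.radians(th);w.append((*(P+r*np.array([np.cos(a),np.sin(a)])),.07,th+180,1))
plan(w)
E
```

```text
([-0.01, 0.02, 1.08], np.float64(-0.0)) 
([-0.01, 0.03, 1.08], np.float64(-0.0)) 
([-0.01, 0.02, 1.09], np.float64(-0.0)) 
([-0.01, 0.03, 1.08], np.float64(-0.0)) 
([-0.0, -0.0, 0.0], np.float64(-0.0)) 
--
([0.03, 0.82, 0.0], np.float64(-3.3)) 
([0.02, 0.66, 0.0], np.float64(-3.3)) 
([0.01, 0.66, 0.0], np.float64(-3.3)) 
([0.02, 0.66, 0.0], np.float64(-3.4)) 
([0.02, 0.66, 0.0], np.float64(-3.3)) 
--
([0.02, 0.66, 0.0], np.float64(-3.3)) 
([0.02, 0.66, 0.0], np.float64(-3.3)) 
([0.02, 0.66, 0.0], np.float64(-3.3)) 
([0.02, 0.66, 0.0], np.float64(-3.3)) 
([0.02, 0.65, 0.0], np.float64(-3.3)) 
--
([0.02, 0.66, 0.0], np.float64(-3.4)) 
([0.02, 0.66, 0.0], np.float64(-3.3)) 
([0.02, 0.66, 0.0], np.float64(-3.3)) 
([0.01, 0.66, 0.0], np.float64(-3.3)) 
([0.02, 0.66, 0.0], np.float64(-3.3)) 
--
([0.02, 0.66, 0.0], np.float64(-3.3)) 
([0.02, 0.66, 0.0], np.float64(-3.3)) 
([0.02, 0.66, 0.0], np.float64(-3.3)) 
([0.02, 0.65, 0.0], np.float64(-3.4)) 
([0.02, 0.66, 0.0], np.float64(-3.3)) 
--
([0.02, 0.66, 0.0], np.float64(-3.3)) 
([0.02, 0.66, 0.0], np.float64(-3.3)) 
([0.02, 0.66, 0.0], np.float64(-3.3)) 
([0.02, 0.66, 0.0], np.float64(-3.3)) 
([0.01, 0.66, 0.0], np.float64(-3.3)) 
--
([0.02, 0.66, 0.0], np.float64(-3.4)) 
([0.02, 0.66, 0.0], np.float64(-3.3)) 
([0.02, 0.65, 0.0], np.float64(-3.3)) 
([0.02, 0.66, 0.0], np.float64(-3.3)) 
([0.02, 0.66, 0.0], np.float64(-3.3)) 
--
```

Call:
move_arm:
  steps:
    - {"linear": [0,0.02,1.08],"dr": [0,0,0]}
    - {"linear": [0,0.02,1.08],"dr": [0,0,0]}
    - {"linear": [0,0.02,1.08],"dr": [0,0,0]}
    - {"linear": [0,0.02,1.08],"dr": [0,0,0]}
    - {"linear": [0,0,0],"dr": [0,0,0]}

```text
t: 3.32
eef_pos: [0.5283, -0.0462, 0.0709]
tcp_rot: [[-0.063, 0.998, -0.002], [0.998, 0.063, 0.0], [0.0, -0.002, -1.0]]
ft_force: [-0.5, 0.2, 0.2]
width: 0.0365
grasp_force: 0.0
```

Call:
move_arm:
  steps:
    - {"linear": [0.02,0.66,0],"dr": [0,0,-3.3]}
    - {"linear": [0.02,0.66,0],"dr": [0,0,-3.3]}
    - {"linear": [0.02,0.66,0],"dr": [0,0,-3.3]}
    - {"linear": [0.02,0.66,0],"dr": [0,0,-3.3]}
    - {"linear": [0.02,0.66,0],"dr": [0,0,-3.3]}
  fingers: 2.6

```text
t: 3.95
eef_pos: [0.5615, -0.0397, 0.0722]
tcp_rot: [[-0.345, 0.938, -0.0], [0.938, 0.345, -0.0], [-0.0, -0.0, -1.0]]
ft_force: [-0.1, -0.4, -0.3]
width: 0.0261
grasp_force: 0.3
```

Call:
move_arm:
  steps:
    - {"linear": [0.02,0.66,0],"dr": [0,0,-3.3]}
    - {"linear": [0.02,0.66,0],"dr": [0,0,-3.3]}
    - {"linear": [0.02,0.66,0],"dr": [0,0,-3.3]}
    - {"linear": [0.02,0.66,0],"dr": [0,0,-3.3]}
    - {"linear": [0.02,0.66,0],"dr": [0,0,-3.3]}

```text
t: 4.58
eef_pos: [0.5905, -0.0241, 0.0722]
tcp_rot: [[-0.598, 0.802, 0.0], [0.802, 0.598, -0.0], [-0.0, -0.0, -1.0]]
ft_force: [0.2, -0.3, 0.8]
width: 0.0259
grasp_force: 0.4
```

Call:
move_arm:
  steps:
    - {"linear": [0.02,0.66,0],"dr": [0,0,-3.3]}
    - {"linear": [0.02,0.66,0],"dr": [0,0,-3.3]}
    - {"linear": [0.02,0.66,0],"dr": [0,0,-3.3]}
    - {"linear": [0.02,0.66,0],"dr": [0,0,-3.3]}
    - {"linear": [0.02,0.66,0],"dr": [0,0,-3.3]}

```text
t: 5.2
eef_pos: [0.6138, -0.0008, 0.0722]
tcp_rot: [[-0.801, 0.599, 0.0], [0.599, 0.801, -0.001], [-0.001, -0.0, -1.0]]
ft_force: [0.2, -0.9, 0.1]
width: 0.0261
grasp_force: 0.4
```

Call:
move_arm:
  steps:
    - {"linear": [0.02,0.66,0],"dr": [0,0,-3.3]}
    - {"linear": [0.02,0.66,0],"dr": [0,0,-3.3]}
    - {"linear": [0.02,0.66,0],"dr": [0,0,-3.3]}
    - {"linear": [0.02,0.66,0],"dr": [0,0,-3.3]}
    - {"linear": [0.02,0.66,0],"dr": [0,0,-3.3]}

```text
t: 5.82
eef_pos: [0.6297, 0.0281, 0.0723]
tcp_rot: [[-0.938, 0.347, 0.001], [0.347, 0.938, -0.001], [-0.001, -0.0, -1.0]]
ft_force: [0.6, -1.2, -0.5]
width: 0.0261
grasp_force: 0.4
```

```bash
python3 - <<'E'
from h import *
P=np.array([.522,.0675]);r=.114;w=[]
y=yawof(get_state()["tcp_rot"])%360-180;print(y,get_state()["eef_pos"])
for th in np.linspace(y,13,11)[1:]:
    a=np.radians(th);w.append((*(P+r*np.array([np.cos(a),np.sin(a)])),.07,th+180,1))
plan(w)
E
```

```text
-20.294769245603646 [0.62967752 0.02809639 0.07228341]
([0.09, 0.62, 0.23], np.float64(-3.3)) 
([0.01, 0.66, -0.0], np.float64(-3.4)) 
([0.02, 0.67, -0.0], np.float64(-3.3)) 
([0.02, 0.66, -0.0], np.float64(-3.3)) 
([0.02, 0.66, -0.0], np.float64(-3.3)) 
--
([0.02, 0.66, -0.0], np.float64(-3.4)) 
([0.02, 0.67, -0.0], np.float64(-3.3)) 
([0.02, 0.66, -0.0], np.float64(-3.3)) 
([0.02, 0.66, -0.0], np.float64(-3.4)) 
([0.02, 0.66, -0.0], np.float64(-3.3)) 
--
```

Tracking well; two more calls, then I'll lift off.

Call:
move_arm:
  steps:
    - {"linear": [0.02,0.66,0],"dr": [0,0,-3.3]}
    - {"linear": [0.02,0.66,0],"dr": [0,0,-3.3]}
    - {"linear": [0.02,0.66,0],"dr": [0,0,-3.3]}
    - {"linear": [0.02,0.66,0],"dr": [0,0,-3.3]}
    - {"linear": [0.02,0.66,0],"dr": [0,0,-3.3]}

```text
t: 6.45
eef_pos: [0.6367, 0.0604, 0.0723]
tcp_rot: [[-0.998, 0.066, 0.001], [0.066, 0.998, -0.0], [-0.001, -0.0, -1.0]]
ft_force: [0.5, -0.5, -0.6]
width: 0.0258
grasp_force: 0.4
```

Call:
move_arm:
  steps:
    - {"linear": [0.02,0.66,0],"dr": [0,0,-3.3]}
    - {"linear": [0.02,0.66,0],"dr": [0,0,-3.3]}
    - {"linear": [0.02,0.66,0],"dr": [0,0,-3.3]}
    - {"linear": [0.02,0.66,0],"dr": [0,0,-3.3]}
    - {"linear": [0.02,0.66,0],"dr": [0,0,-3.3]}

```text
t: 7.08
eef_pos: [0.6342, 0.0932, 0.0724]
tcp_rot: [[-0.976, -0.22, 0.001], [-0.22, 0.976, -0.0], [-0.001, -0.001, -1.0]]
ft_force: [1.0, -0.8, 0.2]
width: 0.0261
grasp_force: 0.4
```

Call:
move_arm:
  steps:
    - {"linear": [0,0,0],"dr": [0,0,0]}
    - {"linear": [0,0,0],"dr": [0,0,0]}
    - {"linear": [0,0,-1.5],"dr": [0,0,0]}
    - {"linear": [0,0,-3],"dr": [0,0,0]}
    - {"linear": [0,0,-5],"dr": [0,0,0]}
  fingers: 3.8

```text
t: 7.7
eef_pos: [0.6324, 0.0929, 0.1673]
tcp_rot: [[-0.976, -0.217, -0.003], [-0.217, 0.976, -0.0], [0.003, 0.0, -1.0]]
ft_force: [-0.3, 0.9, 0.5]
width: 0.0379
grasp_force: 0.0
```

```bash
python3 - <<'E'
from h import *
# target above loose pan: grip line across handle; tool yaw 174
plan([(.58,.20,.20,185,4),(.458,.389,.20,174,6)])
E
```

```text
([0.7, 2.9, -0.82], np.float64(1.9)) 
([0.79, 2.87, -0.82], np.float64(1.9)) 
([0.89, 2.85, -0.82], np.float64(1.9)) 
([0.97, 2.82, -0.81], np.float64(1.8)) 
([1.75, 3.32, -0.0], np.float64(1.8)) 
--
([1.85, 3.26, -0.0], np.float64(1.8)) 
([1.95, 3.2, -0.0], np.float64(1.9)) 
([2.06, 3.13, -0.0], np.float64(1.8)) 
([2.16, 3.07, -0.0], np.float64(1.9)) 
([2.26, 2.99, -0.0], np.float64(1.8)) 
--
```

Call:
move_arm:
  steps:
    - {"linear": [0.7,2.9,-0.82],"dr": [0,0,1.9]}
    - {"linear": [0.79,2.87,-0.82],"dr": [0,0,1.9]}
    - {"linear": [0.89,2.85,-0.82],"dr": [0,0,1.9]}
    - {"linear": [0.97,2.82,-0.81],"dr": [0,0,1.8]}
    - {"linear": [1.75,3.32,0],"dr": [0,0,1.8]}
  fingers: 8.78

```text
t: 8.32
eef_pos: [0.5616, 0.2326, 0.2017]
tcp_rot: [[-0.998, -0.055, 0.003], [-0.055, 0.998, 0.001], [-0.003, 0.001, -1.0]]
ft_force: [-0.6, 0.8, 0.7]
width: 0.0847
grasp_force: 0.0
```

Call:
move_arm:
  steps:
    - {"linear": [1.85,3.26,0],"dr": [0,0,1.8]}
    - {"linear": [1.95,3.2,0],"dr": [0,0,1.9]}
    - {"linear": [2.06,3.13,0],"dr": [0,0,1.8]}
    - {"linear": [2.16,3.07,0],"dr": [0,0,1.9]}
    - {"linear": [2.26,2.99,0],"dr": [0,0,1.8]}

```text
t: 8.95
eef_pos: [0.4585, 0.3901, 0.2009]
tcp_rot: [[-0.995, 0.105, 0.001], [0.105, 0.995, 0.001], [-0.001, 0.001, -1.0]]
ft_force: [0.3, 0.4, -0.2]
width: 0.0877
grasp_force: 0.0
```

```bash
python3 - <<'E'
from h import *
t=get_image("top");s=get_image("side");np.save("pics/t3.npy",t);np.save("pics/s3.npy",s)
a=cv2.resize(t[140:240,115:315,::-1],None,fx=4,fy=4,interpolation=cv2.INTER_CUBIC)
cv2.imwrite("pics/t3.png",a)
cv2.imwrite("pics/s3.png",cv2.resize(s[90:210,180:310,::-1],None,fx=5,fy=5,interpolation=cv2.INTER_CUBIC))
s=get_state();print(s["t"],s["eef_pos"],yawof(s["tcp_rot"]),s["width"],s["ft_force"])
for b in blobs(t,(190,150,300,225)):print(b[0],b[1].round(1),np.round(cv2.boxPoints(b[2]),1).tolist(),plane("top",b[1],.092).round(4))
E
```

```text
9.05 [0.45717612 0.39181114 0.20080396] 174.19994355490988 0.08777986420897384 [ 0.07412506 -0.90682971  0.621612  ]
78 [236.6 164.2] [[233.6999969482422, 153.0], [237.10000610351562, 152.6999969482422], [239.5, 174.8000030517578], [236.10000610351562, 175.1999969482422]] [0.6233 0.0888 0.092 ]
76 [198.2 168. ] [[195.8000030517578, 157.1999969482422], [199.3000030517578, 157.0], [200.60000610351562, 178.0], [197.10000610351562, 178.1999969482422]] [0.6017 0.2088 0.092 ]
```

View pics/t3.png

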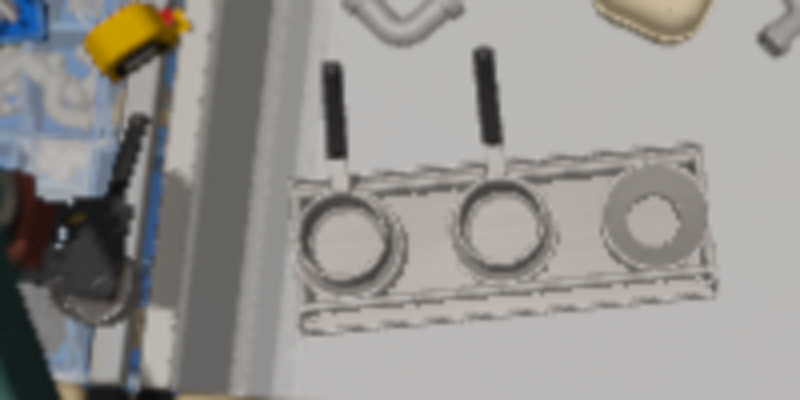

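View pics/s3.png

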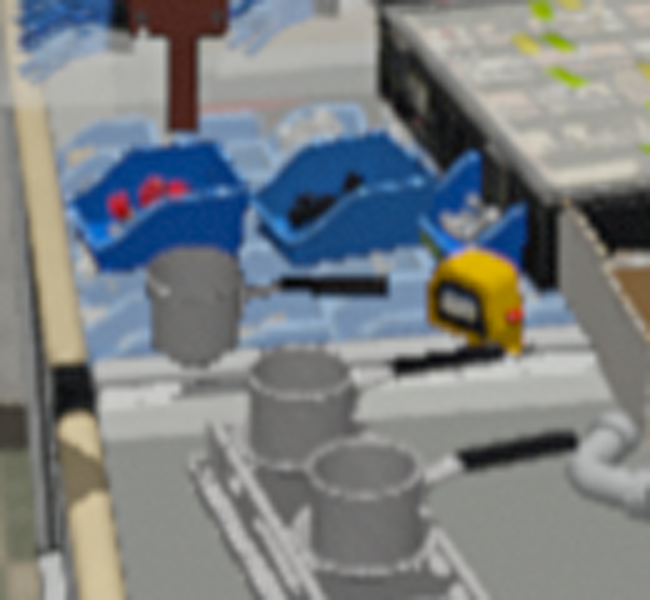

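The top crop shows the middle handle pointing back at about 11.9°, parallel to the left one, and the right seat ring centred at (656,216). The side crop shows the loose pan's rim spanning cols 150–242 and rows 247–298, with the finger hanging above it. I'll cross-check the loose pan's centre between the two views.

```bash
python3 - <<'E'
from h import *
print(tri((138.2,210),(180+196/5,90+272/5)))
for X in([.4563,.3891,.0685],[.4572,.3918,.0685],[.4572,.3918,.2],[.4563,.3891,-.0015]):
    p=proj("side",X);print(X,((p-[180,90])*5).round(),((proj("top",X)-[115,140])*4).round())
# rim widths: which row/cols expected
for th in(0,90,180,270):
    a=np.radians(th);X=[.4563+.035*np.cos(a),.3891+.035*np.sin(a),.0685];print(th,((proj("side",X)-[180,90])*5).round(),((proj("top",X)-[115,150])*4).round())
g=[b for b in blobs(np.load("pics/s3.npy"),(232,140,262,152),60,12)];print(g)
E
```

```text
(array([0.4587, 0.3894, 0.068 ]), np.float64(0.0046))
[0.4563, 0.3891, 0.0685] [190. 272.] [ 93. 280.]
[0.4572, 0.3918, 0.0685] [190. 270.] [ 90. 279.]
[0.4572, 0.3918, 0.2] [185. 100.] [ 40. 254.]
[0.4563, 0.3891, -0.0015] [192. 357.] [115. 291.]
0 [238. 269.] [ 99. 197.]
90 [184. 250.] [ 50. 237.]
180 [141. 276.] [ 87. 284.]
270 [195. 295.] [136. 244.]
[(np.int32(54), array([246.92592593, 146.83333333]), ((246.0, 147.0), (2.0, 20.0), 90.0))]
```

```bash
python3 - <<'E'
from h import *
plan([(.459,.389,.1,174.4,4),(.459,.389,.040,174.4,6)])
E
```

```text
([-0.05, -0.07, 2.52], np.float64(-0.1)) 
([-0.05, -0.06, 2.52], np.float64(-0.0)) 
([-0.05, -0.07, 2.52], np.float64(-0.1)) 
([-0.06, -0.06, 2.52], np.float64(-0.0)) 
([0.0, -0.0, 1.0], np.float64(-0.0)) 
--
([0.0, -0.0, 1.0], np.float64(-0.0)) 
([0.0, -0.0, 1.0], np.float64(-0.0)) 
([0.0, -0.0, 1.0], np.float64(-0.0)) 
([0.0, -0.0, 1.0], np.float64(-0.0)) 
([0.0, -0.0, 1.0], np.float64(-0.0)) 
--
```

Call:
move_arm:
  steps:
    - {"linear": [-0.05,-0.07,2.52],"dr": [0,0,0]}
    - {"linear": [-0.05,-0.07,2.52],"dr": [0,0,0]}
    - {"linear": [-0.05,-0.07,2.52],"dr": [0,0,0]}
    - {"linear": [-0.05,-0.07,2.52],"dr": [0,0,0]}
    - {"linear": [0,0,1],"dr": [0,0,0]}

```text
t: 9.68
eef_pos: [0.4606, 0.3851, 0.0881]
tcp_rot: [[-0.995, 0.104, -0.001], [0.104, 0.995, -0.001], [0.001, -0.001, -1.0]]
ft_force: [-0.1, 0.2, 0.1]
width: 0.0876
grasp_force: 0.0
```

Call:
move_arm:
  steps:
    - {"linear": [0,0,1],"dr": [0,0,0]}
    - {"linear": [0,0,1],"dr": [0,0,0]}
    - {"linear": [0,0,1],"dr": [0,0,0]}
    - {"linear": [0,0,1],"dr": [0,0,0]}
    - {"linear": [0,0,1],"dr": [0,0,0]}

```text
t: 10.3
eef_pos: [0.4607, 0.3863, 0.0382]
tcp_rot: [[-0.995, 0.103, 0.0], [0.103, 0.995, -0.0], [-0.0, -0.0, -1.0]]
ft_force: [-0.8, 0.7, -0.2]
width: 0.0878
grasp_force: 0.0
```

Call:
move_arm:
  steps:
    - {"linear": [0,0,0],"dr": [0,0,0]}
    - {"linear": [0,0,0],"dr": [0,0,0]}
    - {"linear": [0,0,0],"dr": [0,0,0]}
    - {"linear": [0,0,0],"dr": [0,0,0]}
    - {"linear": [0,0,0],"dr": [0,0,0]}
  fingers: 6.3

```text
t: 10.92
eef_pos: [0.4607, 0.3861, 0.039]
tcp_rot: [[-0.995, 0.103, 0.0], [0.103, 0.995, -0.0], [-0.0, -0.0, -1.0]]
ft_force: [0.5, 0.2, -0.8]
width: 0.0701
grasp_force: 29.4
```

Call:
move_arm:
  steps:
    - {"linear": [0,0,0],"dr": [0,0,0]}
    - {"linear": [0,0,-0.2],"dr": [0,0,0]}
    - {"linear": [0,0,-0.8],"dr": [0,0,0]}
    - {"linear": [0,0,-1],"dr": [0,0,0]}
    - {"linear": [0,0,-1],"dr": [0,0,0]}

```text
t: 11.55
eef_pos: [0.4608, 0.3863, 0.0698]
tcp_rot: [[-0.995, 0.103, 0.0], [0.103, 0.995, 0.0], [-0.0, 0.0, -1.0]]
ft_force: [0.4, 0.1, -2.5]
width: 0.0698
grasp_force: 29.3
```

```bash
python3 - <<'E'
from h import *
t=get_image("top");s=get_image("side")
st=get_state();print(st["t"],st["eef_pos"],yawof(st["tcp_rot"]),st["width"],st["grasp_force"],st["ft_force"])
cv2.imwrite("pics/s4.png",cv2.resize(s[90:210,180:310,::-1],None,fx=5,fy=5,interpolation=cv2.INTER_CUBIC))
for b in blobs(s,(232,125,262,152),60,12):print(b[0],b[1])
for b in blobs(t,(125,150,165,200),60,12):print(b[0],b[1])
E
```

```text
11.65 [0.46159575 0.38689684 0.07053055] 174.09737628333917 0.0698033789748629 29.338609930618897 [-0.41875637  0.00878025 -2.74366117]
30 [241.56666667 131.4       ]
52 [245.96153846 139.61538462]
39 [150.05128205 153.46153846]
98 [145.40816327 178.45918367]
106 [128.95283019 193.91509434]
51 [146.39215686 197.98039216]
```

View pics/s4.png

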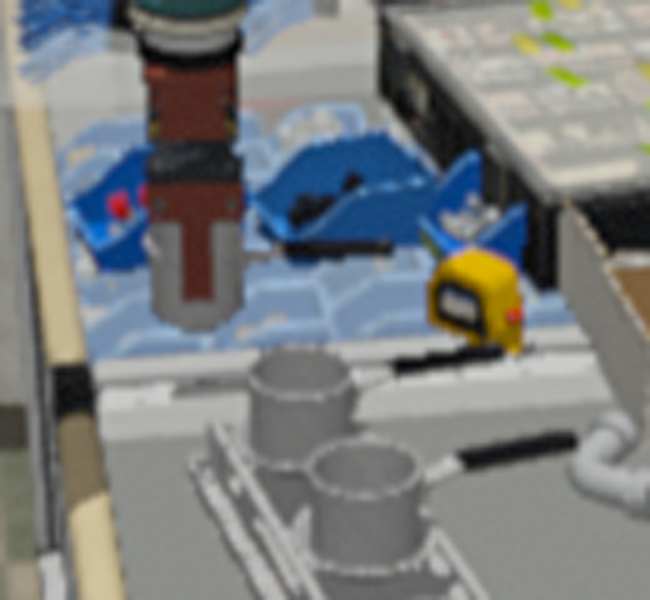

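The pan is gripped across its wall, with the finger centred on it (col 197 against a pan spanning 150–244), and lifted about 32 mm. I'll carry it over to the right seat.

```bash
python3 - <<'E'
from h import *
plan([(.4616,.3869,.2,174.1,5),(.546,-.0548,.2,190.6,15),(.546,-.0548,.12,190.6,5)])
E
```

```text
([-0.0, 0.0, -2.59], np.float64(-0.0)) 
([-0.0, 0.0, -2.59], np.float64(-0.0)) 
([-0.0, 0.0, -2.59], np.float64(-0.0)) 
([-0.0, 0.0, -2.59], np.float64(-0.0)) 
([-0.0, 0.0, -2.59], np.float64(-0.0)) 
--
([-0.86, -2.87, 0.0], np.float64(-1.1)) 
([-0.81, -2.89, 0.0], np.float64(-1.1)) 
([-0.75, -2.9, 0.0], np.float64(-1.1)) 
([-0.7, -2.92, 0.0], np.float64(-1.1)) 
([-0.64, -2.93, 0.0], np.float64(-1.1)) 
--
([-0.58, -2.94, 0.0], np.float64(-1.1)) 
([-0.53, -2.95, 0.0], np.float64(-1.1)) 
([-0.47, -2.96, 0.0], np.float64(-1.1)) 
([-0.41, -2.97, 0.0], np.float64(-1.1)) 
([-0.36, -2.98, 0.0], np.float64(-1.1)) 
--
([-0.3, -2.98, 0.0], np.float64(-1.1)) 
([-0.24, -2.99, 0.0], np.float64(-1.1)) 
([-0.18, -2.99, 0.0], np.float64(-1.1)) 
([-0.13, -2.99, 0.0], np.float64(-1.1)) 
([-0.07, -3.0, 0.0], np.float64(-1.1)) 
--
([0.0, 0.0, 1.6], np.float64(-0.0)) 
([0.0, 0.0, 1.6], np.float64(-0.0)) 
([0.0, 0.0, 1.6], np.float64(-0.0)) 
([0.0, 0.0, 1.6], np.float64(-0.0)) 
([0.0, 0.0, 1.6], np.float64(-0.0)) 
--
```

Call:
move_arm:
  steps:
    - {"linear": [0,0,-2.6],"dr": [0,0,0]}
    - {"linear": [0,0,-2.6],"dr": [0,0,0]}
    - {"linear": [0,0,-2.6],"dr": [0,0,0]}
    - {"linear": [0,0,-2.6],"dr": [0,0,0]}
    - {"linear": [0,0,-2.6],"dr": [0,0,0]}

```text
t: 12.28
eef_pos: [0.4603, 0.386, 0.1996]
tcp_rot: [[-0.995, 0.103, -0.0], [0.103, 0.995, -0.0], [0.0, -0.0, -1.0]]
ft_force: [-0.4, 0.0, -2.2]
width: 0.0699
grasp_force: 29.3
```

Call:
move_arm:
  steps:
    - {"linear": [-0.86,-2.87,0],"dr": [0,0,-1.1]}
    - {"linear": [-0.81,-2.89,0],"dr": [0,0,-1.1]}
    - {"linear": [-0.75,-2.9,0],"dr": [0,0,-1.1]}
    - {"linear": [-0.7,-2.92,0],"dr": [0,0,-1.1]}
    - {"linear": [-0.64,-2.93,0],"dr": [0,0,-1.1]}

```text
t: 12.9
eef_pos: [0.4887, 0.2379, 0.1988]
tcp_rot: [[-1.0, 0.006, -0.0], [0.006, 1.0, -0.0], [0.0, -0.0, -1.0]]
ft_force: [0.2, 0.0, -2.3]
width: 0.07
grasp_force: 29.3
```

Call:
move_arm:
  steps:
    - {"linear": [-0.58,-2.94,0],"dr": [0,0,-1.1]}
    - {"linear": [-0.53,-2.95,0],"dr": [0,0,-1.1]}
    - {"linear": [-0.47,-2.96,0],"dr": [0,0,-1.1]}
    - {"linear": [-0.41,-2.97,0],"dr": [0,0,-1.1]}
    - {"linear": [-0.36,-2.98,0],"dr": [0,0,-1.1]}

```text
t: 13.52
eef_pos: [0.5168, 0.0907, 0.1989]
tcp_rot: [[-0.996, -0.089, -0.0], [-0.089, 0.996, -0.0], [0.0, -0.0, -1.0]]
ft_force: [0.5, 0.6, -1.9]
width: 0.0695
grasp_force: 29.3
```

Call:
move_arm:
  steps:
    - {"linear": [-0.3,-2.98,0],"dr": [0,0,-1.1]}
    - {"linear": [-0.24,-2.99,0],"dr": [0,0,-1.1]}
    - {"linear": [-0.18,-2.99,0],"dr": [0,0,-1.1]}
    - {"linear": [-0.13,-2.99,0],"dr": [0,0,-1.1]}
    - {"linear": [-0.07,-3,0],"dr": [0,0,-1.1]}

```text
t: 14.15
eef_pos: [0.5449, -0.0564, 0.1989]
tcp_rot: [[-0.983, -0.184, -0.0], [-0.184, 0.983, -0.0], [0.0, 0.0, -1.0]]
ft_force: [0.4, 0.6, -2.3]
width: 0.0699
grasp_force: 29.3
```

Call:
move_arm:
  steps:
    - {"linear": [0,0,1.6],"dr": [0,0,0]}
    - {"linear": [0,0,1.6],"dr": [0,0,0]}
    - {"linear": [0,0,1.6],"dr": [0,0,0]}
    - {"linear": [0,0,1.6],"dr": [0,0,0]}
    - {"linear": [0,0,1.6],"dr": [0,0,0]}

```text
t: 14.78
eef_pos: [0.5448, -0.055, 0.1176]
tcp_rot: [[-0.983, -0.185, -0.0], [-0.185, 0.983, 0.0], [0.0, 0.0, -1.0]]
ft_force: [-0.8, 0.2, -3.3]
width: 0.07
grasp_force: 29.3
```

```bash
python3 - <<'E'
from h import *
s=get_image("side")
st=get_state();print(st["t"],st["eef_pos"],yawof(st["tcp_rot"]),st["width"],st["grasp_force"],st["ft_force"])
o=np.array([210,150]);cv2.imwrite("pics/s5.png",cv2.resize(s[150:270,210:330,::-1],None,fx=5,fy=5,interpolation=cv2.INTER_CUBIC))
p=np.array(st["eef_pos"]);f=p-[0,0,.040]
print("foot proj",((proj("side",f)-o)*5).round(),"expected seat mouth centre",((proj("side",[.546,-.0548,.05])-o)*5).round())
for d in([.045,0],[-.045,0],[0,.045],[0,-.045]):print(d,((proj("side",[.546+d[0],-.0548+d[1],.05])-o)*5).round())
E
```

```text
14.825 [ 0.5435402  -0.05480573  0.11575153] -169.3792277584878 0.06992302775869413 29.334853924224724 [-0.30777082  0.71902615 -4.51716606]
foot proj [280. 308.] expected seat mouth centre [283. 344.]
[0.045, 0] [359. 337.]
[-0.045, 0] [206. 351.]
[0, 0.045] [268. 300.]
[0, -0.045] [299. 391.]
```

View pics/s5.png

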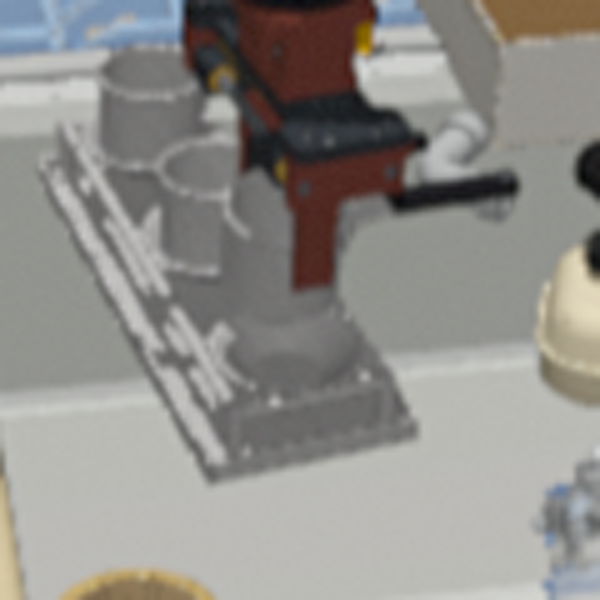

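The side crop shows the held pan over the seat. The mouth spans cols ~222–366 (centre ~294, against 283 predicted), so the seat looks 4–6 mm further in x than the top view said. The loose pan showed the same bias. I'll check it with the middle pan's rim.

```bash
python3 - <<'E'
from h import *
o=np.array([180,90])
# s3 crop observed: mid rim cols 307..425 rows ~437..498 ; left rim cols 247..356
for n,c,z in(("mid",(.5225,.0675),.098),("left",(.501,.1885),.098)):
    P=np.array([((proj("side",[c[0]+.035*np.cos(a),c[1]+.035*np.sin(a),z])-o)*5) for a in np.linspace(0,6.28,60)])
    print(n,P.min(0).round(),P.max(0).round())
# fit rows/cols of mid tip grip: triangulate grip with both cams
s=np.load("pics/s3.npy");
for b in blobs(s,(255,155,300,190),60,12):print(b[0],b[1])
print(tri((236.6,164.2),(180+518/5,90+450/5)))
g=cv2.cvtColor(s,cv2.COLOR_RGB2GRAY);
s0=np.load("pics/side0.npy");g0=cv2.cvtColor(s0,cv2.COLOR_RGB2GRAY)
for r in(218,220,222):print(r,g[r,245:290].tolist())
E
```

```text
mid [300. 435.] [415. 497.]
left [238. 343.] [347. 397.]
51 [269.90196078 161.1372549 ]
77 [283.19480519 179.63636364]
(array([0.6263, 0.0888, 0.0857]), np.float64(0.003))
218 [178, 173, 161, 175, 178, 164, 174, 178, 157, 152, 157, 161, 162, 162, 163, 167, 169, 171, 171, 171, 175, 178, 177, 176, 174, 174, 173, 174, 173, 171, 170, 167, 166, 165, 166, 161, 166, 178, 169, 148, 138, 139, 140, 140, 139]
220 [123, 160, 167, 153, 170, 179, 173, 172, 156, 148, 152, 154, 159, 161, 162, 164, 166, 171, 174, 174, 175, 178, 180, 179, 177, 172, 170, 171, 171, 169, 167, 165, 162, 160, 157, 156, 157, 172, 178, 176, 153, 144, 147, 148, 149]
222 [96, 111, 157, 172, 165, 170, 177, 166, 172, 155, 148, 149, 150, 155, 162, 171, 171, 176, 179, 176, 163, 160, 162, 162, 162, 164, 176, 177, 173, 170, 165, 160, 158, 155, 152, 159, 173, 161, 141, 163, 179, 172, 165, 170, 171]
```

Both seated pans read about +5 mm in x in the side view relative to the top view. I'll shift +4.5 mm in x (a compromise well inside the 8 mm capture range) and lower slowly.

Call:
move_arm:
  steps:
    - {"linear": [-0.22,-0.04,0],"dr": [0,0,0]}
    - {"linear": [-0.22,-0.04,0],"dr": [0,0,0]}
    - {"linear": [0,0,0.8],"dr": [0,0,0]}
    - {"linear": [0,0,0.8],"dr": [0,0,0]}
    - {"linear": [0,0,0.8],"dr": [0,0,0]}

```text
t: 15.45
eef_pos: [0.5493, -0.0554, 0.0943]
tcp_rot: [[-0.983, -0.184, -0.0], [-0.184, 0.983, -0.0], [0.0, 0.0, -1.0]]
ft_force: [-0.4, 0.6, -2.1]
width: 0.0694
grasp_force: 29.3
```

Call:
move_arm:
  steps:
    - {"linear": [0,0,0.3],"dr": [0,0,0]}
    - {"linear": [0,0,0.3],"dr": [0,0,0]}
    - {"linear": [0,0,0.2],"dr": [0,0,0]}
    - {"linear": [0,0,0.2],"dr": [0,0,0]}
    - {"linear": [0,0,0],"dr": [0,0,0]}

```text
t: 16.08
eef_pos: [0.5495, -0.0555, 0.0848]
tcp_rot: [[-0.983, -0.184, -0.0], [-0.184, 0.983, -0.0], [0.0, -0.0, -1.0]]
ft_force: [-0.6, 0.2, -2.5]
width: 0.0699
grasp_force: 29.3
```

Call:
move_arm:
  steps:
    - {"linear": [0,0,0.2],"dr": [0,0,0]}
    - {"linear": [0,0,0.2],"dr": [0,0,0]}
    - {"linear": [0,0,0.2],"dr": [0,0,0]}
    - {"linear": [0,0,0.2],"dr": [0,0,0]}
    - {"linear": [0,0,0],"dr": [0,0,0]}

```text
t: 16.7
eef_pos: [0.5493, -0.0554, 0.0766]
tcp_rot: [[-0.983, -0.184, -0.0], [-0.184, 0.983, 0.0], [0.0, 0.0, -1.0]]
ft_force: [0.4, 1.0, -1.7]
width: 0.0696
grasp_force: 29.3
```

Call:
move_arm:
  steps:
    - {"linear": [0,0,0.1],"dr": [0,0,0]}
    - {"linear": [0,0,0.1],"dr": [0,0,0]}
    - {"linear": [0,0,0.1],"dr": [0,0,0]}
    - {"linear": [0,0,0.1],"dr": [0,0,0]}
    - {"linear": [0,0,0],"dr": [0,0,0]}

```text
t: 17.32
eef_pos: [0.5494, -0.0555, 0.0728]
tcp_rot: [[-0.983, -0.184, -0.0], [-0.184, 0.983, -0.0], [0.0, -0.0, -1.0]]
ft_force: [-0.5, 0.6, -1.8]
width: 0.0698
grasp_force: 29.3
```

Call:
move_arm:
  steps:
    - {"linear": [0,0,0.1],"dr": [0,0,0]}
    - {"linear": [0,0,0.1],"dr": [0,0,0]}
    - {"linear": [0,0,0.05],"dr": [0,0,0]}
    - {"linear": [0,0,0],"dr": [0,0,0]}
    - {"linear": [0,0,0],"dr": [0,0,0]}

```text
t: 17.95
eef_pos: [0.5496, -0.0555, 0.0704]
tcp_rot: [[-0.983, -0.184, 0.0], [-0.184, 0.983, -0.0], [-0.0, -0.0, -1.0]]
ft_force: [0.3, -1.0, -2.2]
width: 0.0698
grasp_force: 29.3
```

Call:
move_arm:
  steps:
    - {"linear": [0,0,0.05],"dr": [0,0,0]}
    - {"linear": [0,0,0.05],"dr": [0,0,0]}
    - {"linear": [0,0,0.05],"dr": [0,0,0]}
    - {"linear": [0,0,0],"dr": [0,0,0]}
    - {"linear": [0,0,0],"dr": [0,0,0]}

```text
t: 18.58
eef_pos: [0.5495, -0.0554, 0.0689]
tcp_rot: [[-0.983, -0.184, -0.0], [-0.184, 0.983, -0.0], [0.0, -0.0, -1.0]]
ft_force: [-0.4, -0.1, -2.1]
width: 0.0697
grasp_force: 29.3
```

Call:
move_arm:
  steps:
    - {"linear": [0,0,0.05],"dr": [0,0,0]}
    - {"linear": [0,0,0],"dr": [0,0,0]}
    - {"linear": [0,0,0.05],"dr": [0,0,0]}
    - {"linear": [0,0,0],"dr": [0,0,0]}
    - {"linear": [0,0,0],"dr": [0,0,0]}

```text
t: 19.2
eef_pos: [0.5499, -0.0555, 0.0682]
tcp_rot: [[-0.983, -0.184, 0.001], [-0.184, 0.983, -0.0], [-0.001, -0.0, -1.0]]
ft_force: [0.3, 1.2, 4.2]
width: 0.0699
grasp_force: 29.4
```

Contact was made at the expected seated height (fz went from -2 to +4 N). I'll release, rise and check.

Call:
move_arm:
  steps:
    - {"linear": [0,0,0],"dr": [0,0,0]}
    - {"linear": [0,0,0],"dr": [0,0,0]}
    - {"linear": [0,0,0],"dr": [0,0,0]}
    - {"linear": [0,0,0],"dr": [0,0,0]}
    - {"linear": [0,0,0],"dr": [0,0,0]}
  fingers: 8.7

```text
t: 19.82
eef_pos: [0.5495, -0.0555, 0.0678]
tcp_rot: [[-0.983, -0.184, -0.0], [-0.184, 0.983, -0.0], [0.0, -0.0, -1.0]]
ft_force: [0.1, 0.4, -0.2]
width: 0.0868
grasp_force: 0.0
```

Call:
move_arm:
  steps:
    - {"linear": [0,0,-1],"dr": [0,0,0]}
    - {"linear": [0,0,-2],"dr": [0,0,0]}
    - {"linear": [0,0,-3],"dr": [0,0,0]}
    - {"linear": [0,0,-4],"dr": [0,0,0]}
    - {"linear": [0,0,-4],"dr": [0,0,0]}

```text
t: 20.45
eef_pos: [0.5494, -0.0554, 0.2097]
tcp_rot: [[-0.983, -0.184, 0.0], [-0.184, 0.983, -0.0], [-0.0, -0.0, -1.0]]
ft_force: [0.3, 0.6, -1.1]
width: 0.087
grasp_force: 0.0
```

Call:
move_arm:
  steps:
    - {"linear": [2,-5,-1],"dr": [0,0,0]}
    - {"linear": [2,-5,0],"dr": [0,0,0]}
    - {"linear": [2,-5,0],"dr": [0,0,0]}
    - {"linear": [0,-5,0],"dr": [0,0,0]}
    - {"linear": [0,-5,0],"dr": [0,0,0]}

```text
t: 21.08
eef_pos: [0.5364, -0.3139, 0.2189]
tcp_rot: [[-0.983, -0.183, 0.001], [-0.183, 0.983, -0.001], [-0.001, -0.001, -1.0]]
ft_force: [0.5, -0.1, -0.2]
width: 0.087
grasp_force: 0.0
```

```bash
python3 - <<'E'
from h import *
t=get_image("top");st=get_state();print(st["t"],st["eef_pos"],st["ft_force"])
cv2.imwrite("pics/t6.png",cv2.resize(t[140:240,155:305,::-1],None,fx=5,fy=5,interpolation=cv2.INTER_CUBIC))
for b in blobs(t,(190,140,300,190)):print(b[0],b[1].round(1),plane("top",b[1],.092).round(4))
E
```

```text
21.125 [ 0.53799122 -0.32075894  0.21895309] [ 3.10443137 -5.5602829   0.52480883]
81 [277.6 160.5] [ 0.6453 -0.0401  0.092 ]
73 [236.6 164.3] [0.6228 0.0886 0.092 ]
68 [198.4 168.2] [0.601  0.2082 0.092 ]
```

View pics/t6.png

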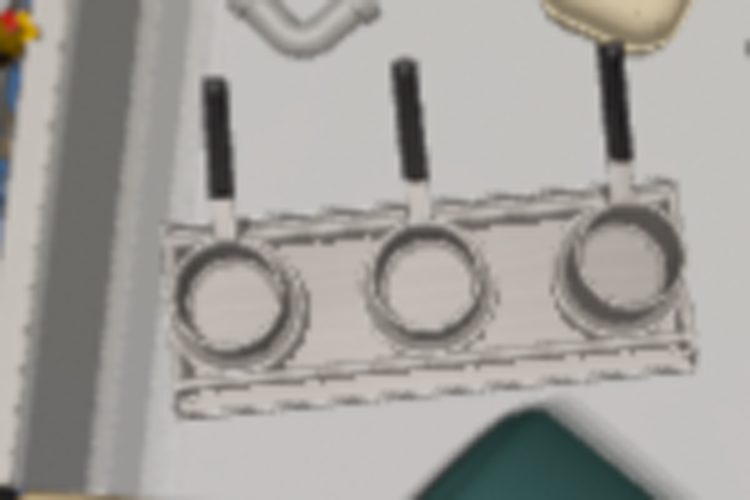

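The top crop shows three parallel handles, grips at (615,100), (410,120) and (218,138). The right rim at (629,262) sits a little to the right of its ring, so I want to rule out a tilt. I've used up my 10 views, so I'll check by numbers. First I'll move the arm left, out of both cameras' way.

```bash
python3 - <<'E'
from h import *
plan([(.43,-.05,.25,180,7),(.40,.40,.25,174,13)])
E
```

```text
([0.81, 4.08, -0.44], np.float64(1.5)) 
([0.92, 4.06, -0.44], np.float64(1.5)) 
([1.03, 4.04, -0.44], np.float64(1.5)) 
([1.13, 4.01, -0.45], np.float64(1.5)) 
([1.24, 3.98, -0.44], np.float64(1.5)) 
--
([1.34, 3.94, -0.45], np.float64(1.5)) 
([1.45, 3.9, -0.44], np.float64(1.5)) 
([0.23, 3.46, -0.0], np.float64(0.5)) 
([0.26, 3.46, -0.0], np.float64(0.5)) 
([0.29, 3.46, -0.0], np.float64(0.5)) 
--
([0.32, 3.45, -0.0], np.float64(0.4)) 
([0.35, 3.45, -0.0], np.float64(0.5)) 
([0.38, 3.45, -0.0], np.float64(0.4)) 
([0.4, 3.45, -0.0], np.float64(0.5)) 
([0.43, 3.44, -0.0], np.float64(0.4)) 
--
([0.46, 3.44, -0.0], np.float64(0.5)) 
([0.49, 3.43, -0.0], np.float64(0.4)) 
([0.51, 3.43, -0.0], np.float64(0.5)) 
([0.54, 3.43, -0.0], np.float64(0.4)) 
([0.57, 3.43, -0.0], np.float64(0.5)) 
--
```

Call:
move_arm:
  steps:
    - {"linear": [0.81,4.08,-0.44],"dr": [0,0,1.5]}
    - {"linear": [0.92,4.06,-0.44],"dr": [0,0,1.5]}
    - {"linear": [1.03,4.04,-0.44],"dr": [0,0,1.5]}
    - {"linear": [1.13,4.01,-0.44],"dr": [0,0,1.5]}
    - {"linear": [1.24,3.98,-0.44],"dr": [0,0,1.5]}

```text
t: 21.75
eef_pos: [0.4582, -0.1176, 0.2407]
tcp_rot: [[-0.999, -0.053, 0.001], [-0.053, 0.999, -0.0], [-0.001, -0.0, -1.0]]
ft_force: [-0.1, 0.5, 0.8]
width: 0.0871
grasp_force: 0.0
```

Call:
move_arm:
  steps:
    - {"linear": [1.34,3.94,-0.44],"dr": [0,0,1.5]}
    - {"linear": [1.45,3.9,-0.44],"dr": [0,0,1.5]}
    - {"linear": [0.23,3.46,0],"dr": [0,0,0.5]}
    - {"linear": [0.26,3.46,0],"dr": [0,0,0.5]}
    - {"linear": [0.29,3.46,0],"dr": [0,0,0.5]}

```text
t: 22.38
eef_pos: [0.4204, 0.0634, 0.2494]
tcp_rot: [[-1.0, 0.025, 0.001], [0.025, 1.0, -0.0], [-0.001, -0.0, -1.0]]
ft_force: [0.4, -0.7, -0.4]
width: 0.0868
grasp_force: 0.0
```

Call:
move_arm:
  steps:
    - {"linear": [0.32,3.45,0],"dr": [0,0,0.5]}
    - {"linear": [0.35,3.45,0],"dr": [0,0,0.5]}
    - {"linear": [0.38,3.45,0],"dr": [0,0,0.5]}
    - {"linear": [0.4,3.45,0],"dr": [0,0,0.5]}
    - {"linear": [0.43,3.44,0],"dr": [0,0,0.5]}

```text
t: 23.0
eef_pos: [0.4088, 0.2364, 0.2493]
tcp_rot: [[-0.998, 0.068, 0.001], [0.068, 0.998, 0.0], [-0.001, 0.0, -1.0]]
ft_force: [0.4, -0.9, 0.5]
width: 0.0867
grasp_force: 0.0
```

Call:
move_arm:
  steps:
    - {"linear": [0.46,3.44,0],"dr": [0,0,0.5]}
    - {"linear": [0.49,3.43,0],"dr": [0,0,0.5]}
    - {"linear": [0.51,3.43,0],"dr": [0,0,0.5]}
    - {"linear": [0.54,3.43,0],"dr": [0,0,0.5]}
    - {"linear": [0.57,3.43,0],"dr": [0,0,0.5]}

```text
t: 23.62
eef_pos: [0.3979, 0.4095, 0.2493]
tcp_rot: [[-0.994, 0.112, 0.0], [0.112, 0.994, 0.0], [-0.0, 0.0, -1.0]]
ft_force: [0.8, -0.4, 0.3]
width: 0.0873
grasp_force: 0.0
```

```bash
python3 - <<'E'
from h import *
t=get_image("top");s=get_image("side");np.save("pics/t7.npy",t);np.save("pics/s7.npy",s)
print(get_state()["t"])
T=[b for b in blobs(t,(190,135,300,190),60,30)];S=[b for b in blobs(s,(250,150,325,215),60,30)]
for b in T:print("T",b[0],b[1].round(1))
for b in S:print("S",b[0],b[1].round(1))
# silhouette of new pan: difference against the pictures before placing
for n,im,old,box in(("top",t,"pics/t3.npy",(255,140,300,215)),("side",s,"pics/s3.npy",(235,150,330,240))):
    d=cv2.absdiff(im,np.load(old)).max(2)[box[1]:box[3],box[0]:box[2]]>22
    d=cv2.morphologyEx(d.astype(np.uint8),cv2.MORPH_OPEN,np.ones((2,2),np.uint8))
    print(n);[print(f"{box[1]+i:3d}","".join(".#"[v] for v in r)) for i,r in enumerate(d) if r.any()]
    for c in((.546,-.0548),(.5495,-.0555)):
        P=np.array([proj(n,[c[0]+.035*np.cos(a),c[1]+.035*np.sin(a),.098]) for a in np.linspace(0,6.28,60)]);print("rim bbox pred",c,P.min(0).round(1),P.max(0).round(1))
E
```

```text
23.725
T 86 [277.5 160.1]
T 80 [236.5 164.1]
T 78 [198.3 168.1]
S 53 [269.8 161.2]
S 79 [283.1 179.7]
S 98 [300.9 203.2]
top
149 ......................####...................
150 ....................######...................
151 ....................######...................
152 ....................######...................
153 ....................######...................
154 ....................######...................
155 ....................#######..................
156 ....................#######..................
157 ....................#######..................
158 .....................######..................
159 .....................######..................
160 .....................######..................
161 .....................######..................
162 .....................######..................
163 .....................######..................
164 .....................######..................
165 .....................######..................
166 .....................#######.................
167 .....................#######.................
168 .....................
[... 4967 characters left out ...]
....................########.....................................................
233 .............................#############.....................................................
234 ...........................##############......................................................
235 ...........................##############......................................................
236 ...........................#############.......................................................
237 .............................#########.........................................................
rim bbox pred (0.546, -0.0548) [254.7 198.2] [279.4 212.3]
rim bbox pred (0.5495, -0.0555) [255.9 198.3] [280.7 212.3]
```

```bash
python3 - <<'E'
from h import *
L=tri((198.3,168.1),(269.8,161.2));M=tri((236.5,164.1),(283.1,179.7));R=tri((277.5,160.1),(300.9,203.2))
print(L,M,R);print("L-M",M[0]-L[0],"M-R",R[0]-M[0],np.linalg.norm(R[0]-M[0]))
t=np.load("pics/t7.npy");s=np.load("pics/s7.npy")
for n,im,box in(("top",t,(190,135,300,190)),("side",s,(250,150,325,215))):
    for b in blobs(im,box,60,30):print(n,b[1].round(1),"len/wid",np.round(b[2][1],1),"ang",round(b[2][2],1))
# rim bead circles in the top view via Hough, as one consistent measure for the three pans
g=cv2.resize(cv2.cvtColor(t,cv2.COLOR_RGB2GRAY)[175:220,185:300],None,fx=6,fy=6,interpolation=cv2.INTER_CUBIC)
c=cv2.HoughCircles(g,cv2.HOUGH_GRADIENT,1.5,100,param1=120,param2=30,minRadius=52,maxRadius=76)
for u,v,r in c[0]:
    uv=(185+u/6-.4,175+v/6-.4);print(np.round(uv,1),"r",r/6,plane("top",uv,.098).round(4))
E
```

```text
(array([0.6056, 0.2091, 0.0869]), np.float64(0.006)) (array([0.6255, 0.0892, 0.0869]), np.float64(0.0014)) (array([ 0.6493, -0.0404,  0.0836]), np.float64(0.0009))
L-M [ 0.0199 -0.1199  0.    ] M-R [ 0.0238 -0.1296 -0.0033] 0.13180853538371481
top [277.5 160.1] len/wid [22.4  3.8] ang 84.8
top [236.5 164.1] len/wid [22.3  3.6] ang 84.3
top [198.3 168.1] len/wid [21.   3.6] ang 86.6
side [269.8 161.2] len/wid [ 2.9 20.4] ang 81.0
side [283.1 179.7] len/wid [ 3.3 22.4] ang 78.7
side [300.9 203.2] len/wid [ 4.  24.2] ang 81.9
[239.7 195.5] r 10.666667 [0.5227 0.0708 0.098 ]
```

The right handle is within about 4° of the middle one, and the rim box in both views matches a seated pan. One last tilt check: the floor centre against the rim for all three pans.

```bash
python3 - <<'E'
from h import *
t=np.load("pics/t7.npy");g=cv2.cvtColor(t,cv2.COLOR_RGB2GRAY)
for n,c in(("L",(.503,.189)),("M",(.5245,.068)),("R",(.5475,-.0555))):
    f=proj("top",[*c,.031]);r=proj("top",[*c,.098])
    P=np.array([proj("top",[c[0]+.031*np.cos(a),c[1]+.031*np.sin(a),.098]) for a in np.linspace(0,6.28,40)],np.float32)
    m=np.zeros(g.shape,np.uint8);cv2.fillPoly(m,[np.round(P).astype(int)],1)
    th,b=cv2.threshold(g[m>0].reshape(-1,1),0,1,cv2.THRESH_OTSU);ys,xs=np.nonzero((m>0)&(g>th))
    print(n,"floor pred",f.round(1),"rim pred",r.round(1),"bright centroid",xs.mean().round(1),ys.mean().round(1),"n",len(xs),"th",th)
x0,y0=260,172
print("\n".join(" ".join(f"{v:3d}" for v in r) for r in g[176:210,266:298]))
E
```

```text
L floor pred [203.4 202.2] rim pred [201.2 198.9] bright centroid 201.5 200.5 n 236 th 133.0
M floor pred [240.9 198.5] rim pred [240.7 195. ] bright centroid 240.6 196.9 n 233 th 138.0
R floor pred [279.  194.4] rim pred [280.8 190.7] bright centroid 279.2 192.6 n 227 th 114.0
179 179 181 180 181 181 178 162 164 163 151 169 171 167 161 153 174 165 157 140 126 115 116 136 157 178 181 181 181 181 181 181
157 161 173 173 180 177 163 156 140 115 108 159 169 167 159 126 126 133 136 141 142 154 152 134 153 178 181 181 181 181 181 181
112 114 122 126 127 126 133 136 139 102  97 151 168 166 160 145 129 139 144 147 149 156 156 155 156 179 181 181 181 181 181 181
154 156 154 140 137 129 138 145 153 136 107 149 165 160 156 153 152 165 168 170 167 152 144 170 154 178 181 181 181 181 181 181
155 154 152 150 153 160 166 172 174 162 126 145 146 140 138 139 144 155 153 143 134 110 114 160 154 178 181 181 181 181 181 181
162 156 146 142 140 148 148 148 160 157 130 105  97  95  95  96  98 104 109 138 134 103 102 159 154 178 181 181 181 181 181 181
118 111 105 104 111 136 156 141 138 110  92  76  74  
[... 2830 characters left out ...]
 116 123 130 141 160 165 165 109 127 169 155 178 181 181 181
172 170 160 119 117 130 146 145 127 128 124 120 119 120 120 122 127 124 136 162 147 166 168 164 109 114 155 156 177 181 181 181
173 173 172 164 159 121 114 128 152 167 150 139 133 132 135 142 154 165 140 128 137 150 155 149 130 132 162 161 168 180 181 181
171 171 169 169 168 156 112 102 116 127 136 139 151 145 144 141 144 153 151 150 158 167 171 171 165 155 174 170 172 180 181 181
152 156 154 154 154 148 141 138 146 152 162 168 174 171 168 162 156 154 147 144 143 148 150 143 129 109 126 161 176 181 181 181
168 171 174 171 166 158 153 144 142 143 149 152 140 139 134 121 119 115 115 112 117 118 127 163 135  97 116 149 163 179 181 181
```

```bash
python3 - <<'E'
from h import *
t=np.load("pics/t7.npy");g=cv2.cvtColor(t,cv2.COLOR_RGB2GRAY);s=cv2.cvtColor(np.load("pics/s7.npy"),cv2.COLOR_RGB2GRAY)
for n,c in(("L",(.503,.189)),("M",(.5245,.068)),("R",(.5475,-.0555))):
    r=proj("top",[*c,.098]);m=proj("top",[*c,.05]);y=int(round(r[1]));x=int(round(r[0]))
    print(n,"rim",r.round(1),"mouth",m.round(1),"cols from",x-17)
    for k in(-1,1,3):print("  ",g[y+k,x-17:x+18].tolist())
    c=(c[0]+.003,c[1]);r=proj("side",[*c,.098]);x=int(round(r[0]));q=[proj("side",[c[0],c[1]+d,.098])[1].round(1) for d in(.035,-.035)]
    print("  side rim",r.round(1),"far/near rows",q,"col",x,"rows from",int(q[0])-5,s[int(q[0])-5:int(q[0])+32,x-1:x+2].mean(1).round().astype(int).tolist())
E
```

```text
L rim [201.2 198.9] mouth [202.8 201.3] cols from 184
   [141, 141, 144, 163, 166, 142, 92, 64, 82, 124, 160, 171, 173, 173, 173, 173, 172, 172, 172, 171, 171, 171, 171, 170, 169, 155, 130, 114, 93, 124, 139, 128, 126, 163, 170]
   [141, 141, 144, 151, 149, 140, 94, 74, 124, 136, 165, 173, 173, 173, 173, 173, 173, 173, 173, 173, 172, 173, 173, 173, 172, 170, 146, 95, 79, 121, 127, 144, 117, 162, 171]
   [141, 142, 151, 159, 163, 151, 107, 70, 93, 128, 166, 175, 175, 175, 175, 174, 174, 173, 174, 174, 173, 172, 172, 172, 171, 165, 148, 91, 80, 120, 131, 132, 114, 164, 173]
  side rim [240.1 163.8] far/near rows [np.float64(158.5), np.float64(169.2)] col 240 rows from 153 [148, 162, 161, 145, 134, 134, 142, 121, 112, 114, 115, 115, 114, 113, 115, 131, 139, 114, 109, 113, 112, 112, 111, 111, 110, 110, 111, 112, 117, 130, 133, 108, 92, 95, 97, 98, 99]
M rim [240.7 195. ] mouth [240.8 197.5] cols from 224
   [170, 170, 162, 169, 140, 131, 84, 95, 133, 155, 170, 175, 175, 175, 175, 175, 175, 174, 173, 173, 173, 173, 174, 173, 153, 129, 118, 125, 133, 169, 170, 170, 170, 170, 170]
   [172, 
[... 794 characters left out ...]
 145, 135, 106, 77, 71, 74, 106, 161, 180, 181, 181, 181, 181, 181]
   [168, 155, 129, 125, 92, 81, 120, 132, 155, 158, 158, 158, 157, 157, 156, 156, 156, 156, 155, 155, 155, 153, 139, 129, 76, 68, 70, 101, 159, 179, 181, 181, 181, 181, 181]
   [168, 154, 125, 123, 84, 73, 93, 154, 160, 161, 161, 161, 161, 160, 160, 160, 160, 159, 159, 159, 158, 155, 142, 130, 85, 67, 81, 149, 177, 181, 181, 181, 181, 181, 181]
  side rim [268.7 205.1] far/near rows [np.float64(198.3), np.float64(212.2)] col 269 rows from 193 [140, 139, 142, 149, 159, 162, 142, 117, 110, 111, 113, 113, 113, 113, 112, 111, 111, 111, 113, 125, 139, 134, 116, 109, 110, 111, 110, 110, 109, 109, 109, 109, 109, 113, 135, 147, 120]
```

The numbers (near rim edge about 1 px low in the side view, rim about 1 px right in the top view) suggest the placed pan leans about 0.05 rad towards -y, which is near the limit. To settle it, I'll set the fingers to 5.6 cm so both flat tips land on opposite sides of the rim, then press down level and lightly.

```bash
python3 - <<'E'
from h import *
plan([(.5495,-.0555,.22,190.6,13),(.5495,-.0555,.115,190.6,7)])
E
```

```text
([-1.55, -3.44, 0.22], np.float64(-1.3)) 
([-1.47, -3.48, 0.23], np.float64(-1.3)) 
([-1.39, -3.51, 0.22], np.float64(-1.3)) 
([-1.31, -3.54, 0.23], np.float64(-1.3)) 
([-1.23, -3.57, 0.22], np.float64(-1.3)) 
--
([-1.15, -3.6, 0.23], np.float64(-1.3)) 
([-1.07, -3.62, 0.22], np.float64(-1.3)) 
([-0.99, -3.64, 0.23], np.float64(-1.3)) 
([-0.91, -3.67, 0.22], np.float64(-1.3)) 
([-0.82, -3.68, 0.23], np.float64(-1.3)) 
--
([-0.74, -3.7, 0.22], np.float64(-1.3)) 
([-0.65, -3.72, 0.23], np.float64(-1.3)) 
([-0.57, -3.73, 0.22], np.float64(-1.3)) 
([-0.0, -0.0, 1.5], np.float64(0.0)) 
([-0.0, -0.0, 1.5], np.float64(0.0)) 
--
([-0.0, -0.0, 1.5], np.float64(0.0)) 
([-0.0, -0.0, 1.5], np.float64(0.0)) 
([-0.0, -0.0, 1.5], np.float64(0.0)) 
([-0.0, -0.0, 1.5], np.float64(0.0)) 
([-0.0, -0.0, 1.5], np.float64(0.0)) 
--
```

Call:
move_arm:
  steps:
    - {"linear": [-1.55,-3.44,0.22],"dr": [0,0,-1.3]}
    - {"linear": [-1.47,-3.48,0.22],"dr": [0,0,-1.3]}
    - {"linear": [-1.39,-3.51,0.22],"dr": [0,0,-1.3]}
    - {"linear": [-1.31,-3.54,0.22],"dr": [0,0,-1.3]}
    - {"linear": [-1.23,-3.57,0.22],"dr": [0,0,-1.3]}
  fingers: 5.6

```text
t: 24.35
eef_pos: [0.4558, 0.2267, 0.2381]
tcp_rot: [[-1.0, -0.002, 0.0], [-0.002, 1.0, -0.0], [-0.0, -0.0, -1.0]]
ft_force: [0.4, 0.3, 0.1]
width: 0.0559
grasp_force: 0.0
```

Call:
move_arm:
  steps:
    - {"linear": [-1.15,-3.6,0.22],"dr": [0,0,-1.3]}
    - {"linear": [-1.07,-3.62,0.22],"dr": [0,0,-1.3]}
    - {"linear": [-0.99,-3.64,0.22],"dr": [0,0,-1.3]}
    - {"linear": [-0.91,-3.67,0.22],"dr": [0,0,-1.3]}
    - {"linear": [-0.82,-3.68,0.22],"dr": [0,0,-1.3]}

```text
t: 24.98
eef_pos: [0.5136, 0.0471, 0.2272]
tcp_rot: [[-0.993, -0.115, 0.0], [-0.115, 0.993, -0.0], [-0.0, -0.0, -1.0]]
ft_force: [0.1, 0.2, 0.2]
width: 0.0559
grasp_force: 0.0
```

Call:
move_arm:
  steps:
    - {"linear": [-0.74,-3.7,0.22],"dr": [0,0,-1.3]}
    - {"linear": [-0.65,-3.72,0.22],"dr": [0,0,-1.3]}
    - {"linear": [-0.57,-3.73,0.22],"dr": [0,0,-1.3]}
    - {"linear": [0,0,1.5],"dr": [0,0,0]}
    - {"linear": [0,0,1.5],"dr": [0,0,0]}

```text
t: 25.6
eef_pos: [0.5477, -0.0586, 0.1893]
tcp_rot: [[-0.983, -0.181, -0.001], [-0.181, 0.983, 0.0], [0.001, 0.001, -1.0]]
ft_force: [-0.1, 0.5, 0.0]
width: 0.056
grasp_force: 0.0
```

Call:
move_arm:
  steps:
    - {"linear": [0,0,1.5],"dr": [0,0,0]}
    - {"linear": [0,0,1.5],"dr": [0,0,0]}
    - {"linear": [0,0,1.5],"dr": [0,0,0]}
    - {"linear": [0,0,1.5],"dr": [0,0,0]}
    - {"linear": [0,0,1],"dr": [0,0,0]}

```text
t: 26.22
eef_pos: [0.5484, -0.0586, 0.1189]
tcp_rot: [[-0.983, -0.182, -0.001], [-0.182, 0.983, 0.0], [0.001, 0.0, -1.0]]
ft_force: [-0.1, -0.1, -0.1]
width: 0.056
grasp_force: 0.0
```

Call:
move_arm:
  steps:
    - {"linear": [0,0,0.3],"dr": [0,0,0]}
    - {"linear": [0,0,0.3],"dr": [0,0,0]}
    - {"linear": [0,0,0.2],"dr": [0,0,0]}
    - {"linear": [0,0,0.2],"dr": [0,0,0]}
    - {"linear": [0,0,0.1],"dr": [0,0,0]}

```text
t: 26.85
eef_pos: [0.5488, -0.0589, 0.1091]
tcp_rot: [[-0.983, -0.182, 0.0], [-0.182, 0.983, -0.0], [-0.0, -0.0, -1.0]]
ft_force: [0.0, -0.0, 0.7]
width: 0.0562
grasp_force: 0.0
```

Call:
move_arm:
  steps:
    - {"linear": [0,0.3,0.2],"dr": [0,0,0]}
    - {"linear": [0,0,0.2],"dr": [0,0,0]}
    - {"linear": [0,0,0.1],"dr": [0,0,0]}
    - {"linear": [0,0,0.1],"dr": [0,0,0]}
    - {"linear": [0,0,0.1],"dr": [0,0,0]}

```text
t: 27.48
eef_pos: [0.5482, -0.0559, 0.102]
tcp_rot: [[-0.983, -0.182, 0.0], [-0.182, 0.983, -0.0], [-0.0, -0.0, -1.0]]
ft_force: [-0.3, 1.2, 2.8]
width: 0.0557
grasp_force: 0.7
```

Call:
move_arm:
  steps:
    - {"linear": [0,0,0.1],"dr": [0,0,0]}
    - {"linear": [0,0,0],"dr": [0,0,0]}
    - {"linear": [0,0,0.05],"dr": [0,0,0]}
    - {"linear": [0,0,0],"dr": [0,0,0]}
    - {"linear": [0,0,0],"dr": [0,0,0]}

```text
t: 28.1
eef_pos: [0.5482, -0.0555, 0.1009]
tcp_rot: [[-0.983, -0.182, 0.0], [-0.182, 0.983, 0.0], [-0.0, 0.0, -1.0]]
ft_force: [-1.9, 2.2, 6.1]
width: 0.0561
grasp_force: 3.1
```

Contact came at z≈0.102, against 0.098 for a level seated rim, so one side was indeed high. I'll keep pressing gently.

Call:
move_arm:
  steps:
    - {"linear": [0,0,0.1],"dr": [0,0,0]}
    - {"linear": [0,0,0],"dr": [0,0,0]}
    - {"linear": [0,0,0.05],"dr": [0,0,0]}
    - {"linear": [0,0,0],"dr": [0,0,0]}
    - {"linear": [0,0,0],"dr": [0,0,0]}

```text
t: 28.72
eef_pos: [0.5481, -0.0556, 0.0993]
tcp_rot: [[-0.983, -0.182, -0.0], [-0.182, 0.983, 0.0], [-0.0, 0.0, -1.0]]
ft_force: [-1.0, 3.1, 7.0]
width: 0.0559
grasp_force: 3.0
```

```bash
python3 - <<'E'
from h import *
s=get_state();print(s["eef_pos"],s["ft_force"],s["wrist_torque"])
E
```

```text
[ 0.54814127 -0.05558773  0.09930902] [-1.04980421  3.10094687  6.99433546] [0.74603543 0.26706147 0.01898768]
```

Call:
move_arm:
  steps:
    - {"linear": [0,0,0.05],"dr": [0,0,0]}
    - {"linear": [0,0,0.05],"dr": [0,0,0]}
    - {"linear": [0,0,0],"dr": [0,0,0]}
    - {"linear": [0,0,0.05],"dr": [0,0,0]}
    - {"linear": [0,0,0],"dr": [0,0,0]}

```text
t: 29.35
eef_pos: [0.5482, -0.0552, 0.0986]
tcp_rot: [[-0.983, -0.182, 0.0], [-0.182, 0.983, 0.001], [-0.0, 0.001, -1.0]]
ft_force: [-2.6, 4.8, 14.3]
width: 0.0559
grasp_force: 7.0
```

```bash
python3 - <<'E'
from h import *
s=get_state();print(s["eef_pos"],s["ft_force"],s["wrist_torque"])
E
```

```text
[ 0.5482311  -0.05521392  0.09864217] [-2.56566454  4.78793053 14.29750116] [1.24575925 0.73474317 0.08001676]
```

Call:
move_arm:
  steps:
    - {"linear": [0,0,0.05],"dr": [0,0,0]}
    - {"linear": [0,0,0],"dr": [0,0,0]}
    - {"linear": [0,0,-0.3],"dr": [0,0,0]}
    - {"linear": [0,0,-0.7],"dr": [0,0,0]}
    - {"linear": [0,0,-2],"dr": [0,0,0]}

```text
t: 29.98
eef_pos: [0.5473, -0.056, 0.1265]
tcp_rot: [[-0.983, -0.182, -0.002], [-0.182, 0.983, -0.0], [0.002, 0.0, -1.0]]
ft_force: [0.7, -0.5, -0.9]
width: 0.0561
grasp_force: 0.0
```

Call:
move_arm:
  steps:
    - {"linear": [0,0,-4],"dr": [0,0,0]}
    - {"linear": [0,0,-5],"dr": [0,0,0]}
    - {"linear": [1,4,-1],"dr": [0,0,1.3]}
    - {"linear": [1,4,0],"dr": [0,0,1.3]}
    - {"linear": [1,4,0],"dr": [0,0,1.3]}

```text
t: 30.6
eef_pos: [0.4991, 0.0583, 0.2274]
tcp_rot: [[-0.994, -0.113, 0.001], [-0.113, 0.994, -0.001], [-0.001, -0.001, -1.0]]
ft_force: [0.2, 0.9, -0.4]
width: 0.0562
grasp_force: 0.0
```

Call:
move_arm:
  steps:
    - {"linear": [1.2,4,0],"dr": [0,0,1.3]}
    - {"linear": [1.2,4,0],"dr": [0,0,1.3]}
    - {"linear": [1.2,4,0],"dr": [0,0,1.3]}
    - {"linear": [1.2,4,0],"dr": [0,0,1.3]}
    - {"linear": [1.2,4,0],"dr": [0,0,1.3]}

```text
t: 31.22
eef_pos: [0.4253, 0.254, 0.2272]
tcp_rot: [[-1.0, -0.001, 0.001], [-0.001, 1.0, -0.0], [-0.001, -0.0, -1.0]]
ft_force: [0.6, 0.1, -0.2]
width: 0.0562
grasp_force: 0.0
```

Call:
move_arm:
  steps:
    - {"linear": [1.2,4,0],"dr": [0,0,1.3]}
    - {"linear": [1.2,4,0],"dr": [0,0,1.3]}
    - {"linear": [1.2,4,0],"dr": [0,0,1.3]}
    - {"linear": [1.2,2,0],"dr": [0,0,1.3]}
    - {"linear": [0,0,0],"dr": [0,0,0]}

```text
t: 31.85
eef_pos: [0.381, 0.3955, 0.2269]
tcp_rot: [[-0.996, 0.087, 0.0], [0.087, 0.996, -0.0], [-0.0, -0.0, -1.0]]
ft_force: [0.3, -0.2, 0.3]
width: 0.0559
grasp_force: 0.0
```

```bash
python3 - <<'E'
from h import *
t=get_image("top");im=get_image("side");s=cv2.cvtColor(im,cv2.COLOR_RGB2GRAY);g=cv2.cvtColor(t,cv2.COLOR_RGB2GRAY)
st=get_state();print(st["t"],st["eef_pos"])
T=sorted([b[1] for b in blobs(t,(190,135,300,190),60,30)],key=lambda p:p[0]);S=sorted([b[1] for b in blobs(im,(250,150,325,215),60,30)],key=lambda p:p[0])
for a,b in zip(T,S):print(a.round(1),b.round(1),tri(a,b))
for n,c in(("R",(.5475,-.0555)),):
    r=proj("top",[*c,.098]);y=int(round(r[1]));x=int(round(r[0]));print(r,x-17)
    for k in(-1,1,3):print("  ",g[y+k,x-17:x+18].tolist())
    c=(c[0]+.003,c[1]);r=proj("side",[*c,.098]);x=int(round(r[0]));print("side from 193",s[193:230,x-1:x+2].mean(1).round().astype(int).tolist())
E
```

```text
31.95 [0.38169497 0.39390667 0.22688617]
[198.3 168.1] [269.9 161.1] (array([0.6058, 0.2092, 0.087 ]), np.float64(0.0063))
[236.6 164.2] [283.2 179.6] (array([0.6255, 0.0889, 0.0873]), np.float64(0.002))
[277.1 160.1] [300.5 202.7] (array([ 0.6487, -0.039 ,  0.0844]), np.float64(0.0005))
[280.82794805 190.66906086] 264
   [170, 166, 155, 136, 120, 119, 119, 148, 166, 167, 167, 166, 166, 165, 165, 164, 164, 163, 163, 162, 161, 137, 129, 99, 71, 65, 91, 170, 174, 181, 182, 182, 182, 182, 182]
   [169, 156, 130, 125, 94, 115, 145, 164, 167, 166, 165, 165, 165, 164, 164, 163, 164, 163, 162, 163, 162, 160, 143, 126, 76, 63, 79, 150, 177, 182, 182, 182, 182, 182, 182]
   [169, 154, 126, 123, 82, 86, 155, 166, 168, 168, 168, 168, 168, 168, 167, 167, 167, 167, 167, 166, 165, 163, 150, 130, 92, 70, 106, 140, 179, 182, 182, 182, 182, 182, 182]
side from 193 [141, 140, 142, 149, 159, 169, 160, 127, 112, 114, 113, 115, 115, 115, 115, 112, 113, 111, 117, 138, 150, 117, 107, 112, 111, 112, 112, 111, 110, 110, 110, 110, 109, 114, 136, 146, 121]
```

The press brought both rim sides down to z≈0.098, the fully seated height, and the images agree that the lean has shrunk to a small residue (about 0.03 rad). Handles are aligned and the arm is clear, so I'm handing in.

```bash
python3 -c "
from plant import *
print(finish_job())"
```

```text
the job is handed in; nothing more can be done
None
```

The job is handed in with no verdict shown: by my measurements the middle handle points straight back, the loose pan is down in the right seat with its handle back (still leaning about 0.03 rad after I pressed it level, limit 0.1), and the left pan did not move.

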